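Fetch the boxed-in gear head from the drive-unit tray

ROBOT

A 6-joint arm with a two-finger parallel gripper is mounted at the origin on the work surface. World frame = base frame: x ahead of the robot, y to its left, z up, the work surface at z = 0. Lengths are in mm, angles in degrees, forces in N, time in s.
With the tool pointing down it reaches from about 300 to 850 mm from the base axis. Payload 4.2 kg.
Tool frame: the origin (TCP) lies at the very end of the fingers, on their centre line; the grasp point (between the pads) lies 19 mm behind it (env.grasp_offset is the distance from the TCP to the grasp point, in mm); z points along the fingers, y is the line along which they close (so a half turn about z gives the same grasp; the last joint's range is limited). The gripper opens to 91 mm and grips with 3 to 60 N. Pads are 32 mm wide; open, the fingers measure 118 mm over their backs; the gripper's body (76 mm by 178 mm) begins 60 mm behind the grasp point.
Start: joints at [-66.921, 18.312, 89.639, -0, 72.044, -1.146], TCP at [235.938, -524.386, 175.776] pointing down, gripper open.
Joint ranges: [-177.97, 177.97], [-48.28, 115.42], [12.27, 149.76], [-77.06, 257.06], [2.81, 150.46], [-146.56, 146.56]. Speed limits (degrees/s): [147.25, 147.25, 180, 180, 180, 180].

INTERFACE

Orientations are given as [roll, pitch, yaw] about the fixed x, y, z axes, in that order (R = Rz(yaw) Ry(pitch) Rx(roll)).
In Python, from workcell import env gives the robot as it stands. The module is installed in compiled form; this text tells all that it offers.
- The arm moves only by the tool send_rows, never from a script. Its argument "motion" is a list of rows, each an object of numbers: "tx", "ty", "tz": the shift along the tool's x, y, z in units of 500 mm (1.0 is 500 mm); "rx", "ry", "rz": the turn, a rotation vector about the tool's x, y, z in units of 30 degrees (1.0 is 30 degrees); "gripper": the closure, from -1 (fully open) to 1 (shut). In form: [{"tx": .., "ty": .., "tz": .., "rx": .., "ry": .., "rz": .., "gripper": ..}, ...]. A call has 1 to 12 rows; each row shifts and turns the commanded pose from where the row before left it, along the tool's axes as they then stand; what a row does not reach is not made up. A row lasts 1/8 s, in which the tool goes at most 62.5 mm and 10.7 degrees, less where a joint would pass 70% of its speed; a pose out of reach is approached as far as the arm can. A call with a number of a shift or a turn outside -1 to 1 is refused whole. A call with a gripper value outside its range is refused whole. The fingers move at their own pace and stop on an object; "grip_force" is the grip in N (left out, the last holds). Time passes only in rows, so rows that do not move let the fingers close. It gives the time, the measured TCP pose, the force, the opening and the grip force at its end, in the units of the state.
- env.state(): the state, without advancing time (a new reading comes with each control period).
- env.grab_frame(name): name is "scene" or "top"; returns a dict with "frame" (384x512x3 uint8, red, green, blue), "vertical_fov" (degrees; the focal length in pixels is half the picture's height over the tangent of half this angle, whatever the lens; pixels are square), "cx", "cy" (the principal point, pixels), "k1" (the pictures are not rectified: a ray, as slopes to the right and down, at radius r is drawn at 1 + k1 r^2 times it, then the intrinsics apply), "rvec" (rotation vector, rad) and "tvec" (3), from world to camera coordinates, as OpenCV has them. Camera axes: x right, y down, z forward; pixel columns grow to the right and rows downward; lengths in mm; the calibration is good to about 2 mm. A picture is of the moment at which its call begins. There is no depth.
- env.job_done(): hands the job in; it is judged then, once.
The state is a dict: "time_s": time; "qpos": joint angles; "qvel": joint speeds; "effort": joint torques, N m; "ee_pos": TCP position; "ee_rot": TCP orientation; "force": force on the tool from outside, world axes, zero at the start; "torque": the same for the moment, N m; "gripper_width": finger opening in mm; "gripper_force": force on a finger pad.
Only numpy, scipy, OpenCV 4.12 (cv2) and the standard library are available. Lean on these libraries where they do the work, as an engineer would, in place of code of your own. Each camera call takes 0.05 s, during which the arm holds its last target. There are 200 camera calls.

TASK

The short gear head in the cardboard divider tray is hemmed in by tall gearmotors. Lift the two gearmotors in the cells right beside it (sharing a side with its cell) out onto the rubber mat, standing upright; then take out the gear head and stand it, shaft up, on the vise bed midway between the open jaws. Then stand each gearmotor back upright in the very cell it came from (the one diagonally across can simply stay); don't drop or knock over anything, and leave the wheel and the spray can where they are.

Things in the scene. Friction and masses are not known exactly. Their poses are not given: they have to be found in the camera images.
- motor_round_mid (a point): Tall gearmotor with black gearbox, round flange, ribbed nose and bare shaft. 159 mm tall, on its flat round 44 mm end, output end up. Heights from underside: can dia 44 to 69; gearbox dia 46 to 111; round flange dia 54, 111-117; ribbed black nose dia 24, 117-141 (grip here); steel shaft dia 10 to 159. 0.45 kg. Site: on its axis, half-way up (79.5 mm); z up along the axis.
- motor_square_mid (a point): Tall gearmotor with bright aluminium gearbox, square front plate, smooth nose and bare shaft. 159 mm tall, on its flat round 44 mm end, output end up. Heights from underside: can dia 44 to 69; gearbox dia 42 to 111; square plate 48 x 48, 111-117; smooth black nose dia 24, 117-141 (grip here); steel shaft dia 10 to 159. 0.45 kg. Site: on its axis, half-way up (79.5 mm); z up along the axis.
- motor_chuck_mid (a point): Tall gearmotor with a drill chuck. 159 mm tall, on its flat round 44 mm end, output end up. Heights from underside: can dia 44 to 69; gearbox dia 46 to 111; round flange dia 54, 111-117; black chuck sleeve dia 34, 117-147 (grip here); dark cone to 159. 0.5 kg. Site: on its axis, half-way up (79.5 mm); z up along the axis.
- gearhead_mid (a point): The gear head to fetch: a bare grey plastic gearbox without motor, short, 68 mm tall, on its flat round underside, shaft up. Heights from underside: body dia 46 to 20; flange dia 54, 20-26; ribbed black nose dia 24, 26-50 (grip here); steel shaft dia 10 to 68. 0.16 kg. Site: on its axis, half-way up (34 mm); z up.
- tray: Cardboard tray, fixed, 139 x 139 mm outside, 30 mm high; walls, floor and two crossed dividers (as high as the walls) 3 mm thick: four square cells 65 mm wide. Origin: centre of its underside; x, y along its sides, z up. Cell centres at x = +-34, y = +-34 mm. At the start one unit stands in each cell, any unit in any cell.
- mat: Black rubber bench mat, fixed, 170 mm (its x) by 190 mm (its y), 3 mm thick. Origin: centre of its underside. Empty at the start.
- vise: Grey drill-press vise, fixed, jaws open. Origin on the bench, midway between the jaws; z up. Its flat bed is 20 mm above the origin. The jaws face each other along its x, 72 mm apart, 92 mm long (along y), tops 48 mm above the bench. Its screw and T-bar handle reach 155 mm out on the -x side, up to 50 mm above the bench.
- wheel_mid (a point): Bystander: grey wheel lying flat, diameter 150 mm, 32 mm thick; the point is at its centre.
- spray_can_mid (a point): Bystander: upright white and blue spray can, diameter 53 mm, 154 mm tall; the point is on its axis, half-way up.
Not all that is in view belongs to the job. What is meant by the part that bears gearhead_mid is not blue or red, and is the smaller of those in its own colour.

How it is judged (in metres and radians):
On the way, in this order (a step that is already met when the one before it is completed fails the run):
1. both gearmotors in the cells beside the gear head stand upright on the mat, while the gear head is still in its cell (distance of gearhead_mid from where it was at the start of the episode below 0.02 m and ((x of motor_round_mid in the frame of mat between -0.083 and 0.083 m and y of motor_round_mid in the frame of mat between -0.093 and 0.093 m and height (world z) of motor_round_mid below 0.088 m and angle between motor_round_mid's own z axis and vertical below 0.12 rad) or distance of motor_round_mid from where it was at the start of the episode below 0.02 m) and horizontal distance between each of motor_round_mid, motor_square_mid, motor_chuck_mid and gearhead_mid above 0.08 m and ((x of motor_square_mid in the frame of mat between -0.083 and 0.083 m and y of motor_square_mid in the frame of mat between -0.093 and 0.093 m and height (world z) of motor_square_mid below 0.088 m and angle between motor_square_mid's own z axis and vertical below 0.12 rad) or distance of motor_square_mid from where it was at the start of the episode below 0.02 m) and ((x of motor_chuck_mid in the frame of mat between -0.083 and 0.083 m and y of motor_chuck_mid in the frame of mat between -0.093 and 0.093 m and height (world z) of motor_chuck_mid below 0.088 m and angle between motor_chuck_mid's own z axis and vertical below 0.12 rad) or distance of motor_chuck_mid from where it was at the start of the episode below 0.02 m)), for 0.2 s.
2. the gear head stands upright on the vise bed between the jaws (horizontal distance between gearhead_mid and vise below 0.02 m and z of gearhead_mid in the frame of vise between 0.049 and 0.059 m and angle between gearhead_mid's own z axis and vertical below 0.12 rad), for 0.2 s.
At the end, for the whole second after the job is handed in: Gear head upright (within 7 deg), shaft up, on the vise bed, axis within 20 mm of the midpoint between the jaws. All three gearmotors upright (within 7 deg) on the tray floor, each in the cell where it started (within 22 mm of its starting position). All released and at rest (all of step 2 and distance of each of motor_round_mid, motor_square_mid, motor_chuck_mid from where it was at the start of the episode below 0.022 m and angle between each of motor_round_mid, motor_square_mid, motor_chuck_mid's own z axis and vertical below 0.12 rad); the robot touches nothing.
It fails at once if a gearmotor or the gear head is knocked over (tilted beyond 45 degrees) (angle between any of motor_round_mid, motor_square_mid, motor_chuck_mid, gearhead_mid's own z axis and vertical above 0.785 rad).
It fails at once if the wheel or the spray can is shifted by more than 30 mm (distance of any of wheel_mid, spray_can_mid from where it was at the start of the episode above 0.03 m).
It fails at once if a gearmotor or the gear head is dropped or slammed down (faster than 0.5 m/s within 20 mm of where it is to stand) ((height (world z) of motor_round_mid below 0.1025 m and linear speed of motor_round above 0.5 m/s) or (height (world z) of motor_square_mid below 0.1025 m and linear speed of motor_square above 0.5 m/s) or (height (world z) of motor_chuck_mid below 0.1025 m and linear speed of motor_chuck above 0.5 m/s) or (horizontal distance between gearhead_mid and vise below 0.04 m and height (world z) of gearhead_mid below 0.074 m and linear speed of gearhead above 0.5 m/s)).
It also fails if it takes over 128 s, if anything falls off the work surface, if the arm or the gripper's body presses on something with over 40 N, if the wrist force passes 120 N, or if a joint passes its speed limit or range.

## Working session

There is one attempt and no reset: what is moved stays moved. The work goes in short steps, Python scripts to look and compute and a tool call to move; the robot and the scene stay as the last step left them, time stands still between calls to the robot, and variables do not carry over. Pictures are saved under pics/ and viewed, at most 14 in all, crops included, and the job is handed in when it is done.

Besides the shell and the picture viewer there is one more tool, called after "Emit:" by a JSON object that holds its "op" and its "data", one argument or row to a line. send_rows: Moves the arm, as the interface text tells. Shifts and turns lie within -1 to 1; 1 stands for 500 mm of shift or 30 degrees of turn. Its arguments: {"type":"object","properties":{"motion":{"type":"array"},"grip_force":{"type":"number"}},"required":["motion"]}

```bash
mkdir -p pics; cat > h.py <<'E'
import numpy as np, cv2
from workcell import env
def K(f):
    h=f["frame"].shape[0]; F=h/2/np.tan(np.radians(f["vertical_fov"]/2))
    return np.array([[F,0,f["cx"]],[0,F,f["cy"]],[0,0,1.]]), np.array([f["k1"],0,0,0.])
def proj(f,P):
    k,d=K(f); return cv2.projectPoints(np.array(P,float).reshape(-1,3),np.array(f["rvec"],float),np.array(f["tvec"],float),k,d)[0][:,0]
def ray(f,px,z):
    k,d=K(f); u=cv2.undistortPoints(np.array(px,float).reshape(-1,1,2),k,d)[:,0]
    R=cv2.Rodrigues(np.array(f["rvec"],float))[0]; t=np.array(f["tvec"],float).ravel()
    C=-R.T@t; D=np.c_[u,np.ones(len(u))]@R
    return C+D*((np.atleast_1d(z)-C[2])/D[:,2])[:,None]
def save(f,n,crop=None,s=1):
    im=f["frame"][...,::-1]
    if crop: a,b,c,d=crop; im=im[b:d,a:c]
    cv2.imwrite("pics/"+n,cv2.resize(im,None,fx=s,fy=s,interpolation=cv2.INTER_CUBIC))
E
python3 - <<'E'
from h import *
for n in("top","scene"):
    f=env.grab_frame(n); save(f,n+"0.png",None,1.5); np.save(n+"0.npy",f,allow_pickle=True)
    R=cv2.Rodrigues(np.array(f["rvec"],float))[0]; print(n,-R.T@np.array(f["tvec"]).ravel(),f["vertical_fov"],f["k1"])
print(env.state(),env.grasp_offset)
E
```

```text
top [ 391.75466057   17.05762511 1179.53751754] 45.927893391524556 -0.13513700043079174
scene [1044.57414985 -542.3792274   664.21441369] 47.07384333198917 0.0155485197430917
{'time_s': 0.1, 'qpos': array([-6.69209254e+01,  1.83477764e+01,  8.96962603e+01,  8.84521235e-04,
        7.20440037e+01, -1.14333830e+00]), 'qvel': array([ 0.01397303, -0.14487163, -0.16734596, -0.02196847, -0.06356337,
       -0.06088   ]), 'effort': array([-1.73571988e-05, -4.13332164e+01, -2.32509184e+01,  7.29207206e-02,
        4.21745866e-02, -5.99958594e-05]), 'ee_pos': array([ 235.7502971 , -523.91801176,  175.02780156]), 'ee_rot': array([-1.79911994e+02, -2.59758398e-03,  2.42221376e+01]), 'force': array([-0.45963611,  0.40939999, -1.17459544]), 'torque': array([ 0.007548  ,  0.05193444, -0.00760368]), 'gripper_force': 0.0, 'gripper_width': 91.21076748652699} 18.8
```

View pics/top0.png

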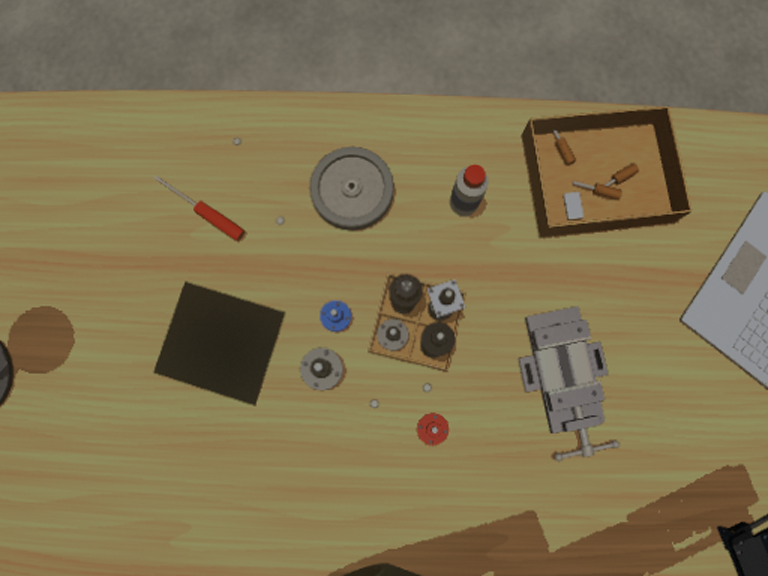

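View pics/scene0.png

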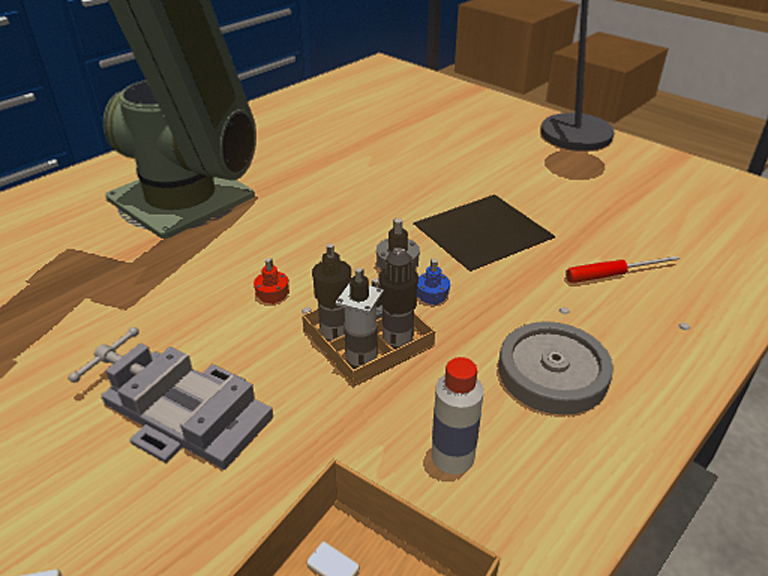

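Candidates for the gear head, in view pixels of top0 (1.5×):
- Grey short unit in the tray, (392,335).
- Larger grey unit outside the tray, (321,369).
- Blue unit, (336,316).
- Red unit, (433,429).

By the description it should be the smaller grey one, in the tray. The chuck (405,292) and the round motor (438,340) share its sides, and the square motor (446,299) is diagonal. I'll check this in a close crop.

```bash
python3 - <<'E'
from h import *
f=np.load("top0.npy",allow_pickle=True).item(); g=np.load("scene0.npy",allow_pickle=True).item()
save(f,"c_tray.png",(190,175,320,265),6)
save(g,"c_scene.png",(160,130,320,260),5)
save(f,"c_vise.png",(335,195,425,315),5)
E
```

```text
(no output)
```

View pics/c_tray.png

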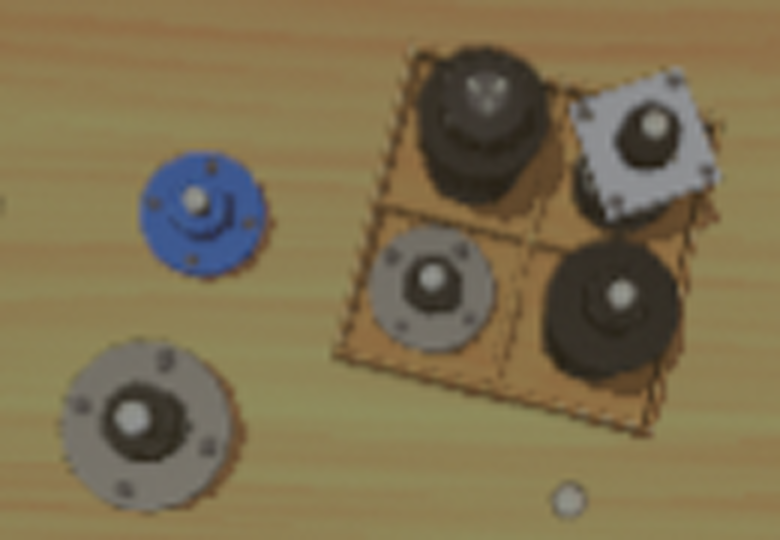

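View pics/c_scene.png

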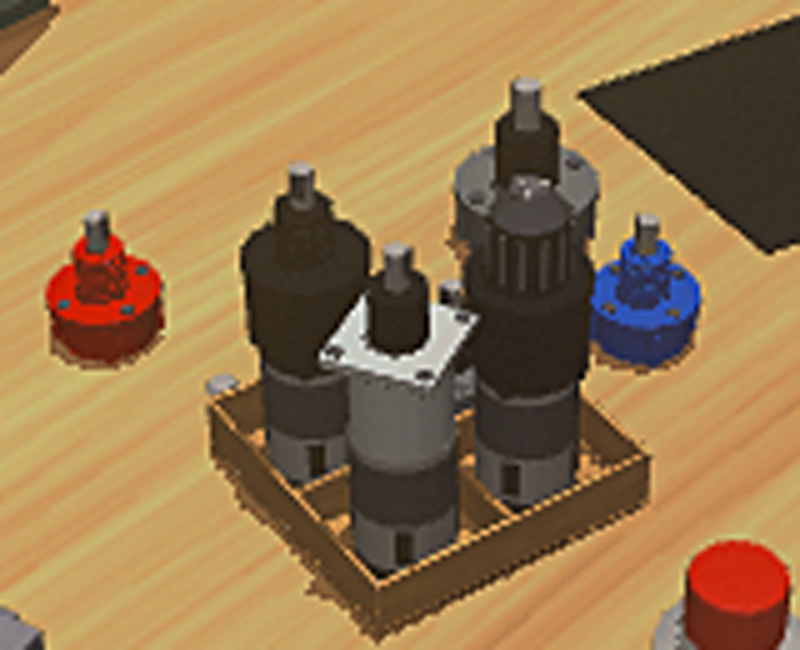

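View pics/c_vise.png

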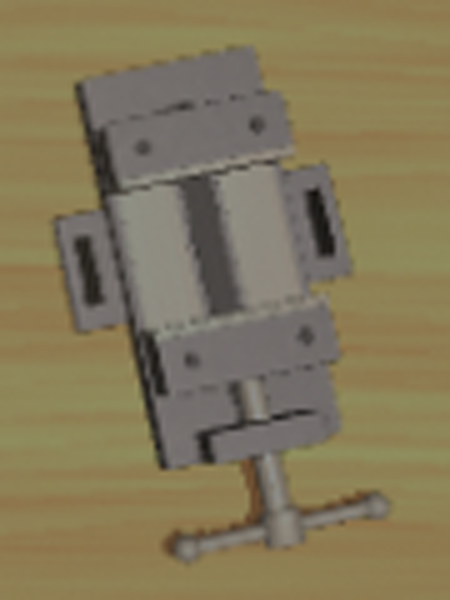

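The crop confirms it: the short grey unit with the black nose in the tray, crop (432,280), is the gear head. The other grey one, crop (150,425), is bigger. The two neighbours are the chuck (486,90) and the round motor (621,293). The vise jaws run from about crop (118,190) to (325,297).

```bash
python3 - <<'E'
from h import *
np.set_printoptions(precision=1,suppress=True)
f=np.load("top0.npy",allow_pickle=True).item(); g=np.load("scene0.npy",allow_pickle=True).item()
T=lambda p:np.array(p)/6+[190,175]-.4
S=lambda p:np.array(p)/5+[160,130]-.4
V=lambda p:np.array(p)/5+[335,195]-.4
t=ray(f,T([(415,48),(650,435),(335,352)]),30); print("tray c",t,np.linalg.norm(t[2]-t[1]),np.linalg.norm(t[2]-t[0]),"ctr",(t[0]+t[1])/2)
print("divider x",ray(f,T([(530,240)]),30))
ts=ray(g,S([(380,585),(650,460),(212,405)]),30); print("tray scene",ts,(ts[1]+ts[2])/2)
n=["chuck","round","square","gh"]
print(n,ray(f,T([(486,90),(621,293),(655,124),(432,276)]),[162,162,162,71]))
print(ray(g,S([(530,184),(302,170),(398,248)]),[162]*3))
m=ray(f,np.array([(187,282),(284,313),(256,405),(155,373)])/1.5,3);print("mat",m,m.mean(0)[:2])
v=ray(f,V([(120,192),(298,152),(150,336),(325,297)]),48);print("vise",v,v.mean(0),np.linalg.norm(v[1]-v[0]),np.linalg.norm(v[2]-v[0]))
print("decoy,blue",ray(f,T([(135,418),(195,200)]),[120,68]))
print("wheel,can",ray(f,np.array([(352,187),(474,176)])/1.5,[32,154]))
E
```

```text
tray c [[620.7  12.9  30. ]
 [457.4 -91.1  30. ]
 [488.6  42.9  30. ]] 137.61748517789664 135.4602763742988 ctr [539.1 -39.1  30. ]
divider x [[538.9 -38.5  30. ]]
tray scene [[ 594.4 -119.7   30. ]
 [ 626.5    9.8   30. ]
 [ 463.9  -92.9   30. ]] [545.2 -41.5  30. ]
['chuck', 'round', 'square', 'gh'] [[579.  -14.1 162. ]
 [502.9 -66.8 162. ]
 [567.8 -78.7 162. ]
 [517.6   3.3  71. ]]
[[577.3 -14.  162. ]
 [504.9 -68.3 162. ]
 [568.6 -78.8 162. ]]
mat [[600.7 369.9   3. ]
 [550.8 193.1   3. ]
 [389.6 233.3   3. ]
 [437.6 415.1   3. ]] [494.7 302.8]
vise [[ 495.7 -242.4   48. ]
 [ 518.3 -334.6   48. ]
 [ 423.8 -257.5   48. ]
 [ 445.1 -347.6   48. ]] [ 470.8 -295.5   48. ] 94.96708018216736 73.48061920215021
decoy,blue [[452.9 117.8 120. ]
 [546.4 102.   68. ]]
wheel,can [[ 774.8   81.3   32. ]
 [ 758.9 -118.3  154. ]]
```

```bash
cat > go.py <<'E'
import sys
from h import *
from scipy.spatial.transform import Rotation as Ro
x,y,z,psi=map(float,sys.argv[1:5]); s=env.state()
R=Ro.from_euler("xyz",s["ee_rot"],degrees=True)
d=R.inv().apply(np.array([x,y,z])-s["ee_pos"])/500
G=Ro.from_euler("xyz",[180,0,psi],degrees=True)
r=np.degrees((R.inv()*G).as_rotvec())/30
print("t",s["time_s"],"total tx,ty,tz",d.round(4),"mm",(d*500).round(1),"rot",r.round(3),"w",s["gripper_width"])
E
python3 go.py 504 -67.5 240 24.2
```

```text
t 0.1 total tx,ty,tz [ 0.8638 -0.6126 -0.129 ] mm [ 431.9 -306.3  -64.5] rot [-0.003 -0.     0.001] w 91.21076748652699
```

Emit:
{"op": "send_rows", "data": {
  "motion": [
    {"tx": 0.04,"ty": -0.03,"tz": -0.06,"gripper": -0.2},
    {"tx": 0.083,"ty": -0.059,"tz": -0.06,"gripper": -0.2},
    {"tx": 0.083,"ty": -0.059,"gripper": -0.2},
    {"tx": 0.083,"ty": -0.059,"gripper": -0.2},
    {"tx": 0.083,"ty": -0.059,"gripper": -0.2},
    {"tx": 0.083,"ty": -0.059,"gripper": -0.2},
    {"tx": 0.083,"ty": -0.059,"gripper": -0.2},
    {"tx": 0.083,"ty": -0.059,"gripper": -0.2},
    {"tx": 0.083,"ty": -0.059,"gripper": -0.2},
    {"tx": 0.083,"ty": -0.059,"gripper": -0.2},
    {"tx": 0.076,"ty": -0.052,"gripper": -0.2},
    {"gripper": -0.2}
  ],
  "grip_force": 25
}}

```text
invalid input at $.motion[0]: expected keys tx, ty, tz, rx, ry, rz, gripper
```

```bash
python3 go.py 504 -67.5 124 24.2; python3 -c "
from h import *
print(env.state()['qpos'])"
```

```text
t 0.1 total tx,ty,tz [ 0.8638 -0.6122  0.103 ] mm [ 431.9 -306.1   51.5] rot [-0.003 -0.     0.001] w 91.21076748652699
[-6.69209254e+01  1.83477764e+01  8.96962603e+01  8.84521235e-04
  7.20440037e+01 -1.14333830e+00]
```

All keys are needed.

Emit:
{"op": "send_rows", "data": {
  "motion": [
    {"tx": 0.04,"ty": -0.03,"tz": -0.06,"rx": 0,"ry": 0,"rz": 0,"gripper": -0.2},
    {"tx": 0.083,"ty": -0.059,"tz": -0.06,"rx": 0,"ry": 0,"rz": 0,"gripper": -0.2},
    {"tx": 0.083,"ty": -0.059,"tz": 0,"rx": 0,"ry": 0,"rz": 0,"gripper": -0.2},
    {"tx": 0.083,"ty": -0.059,"tz": 0,"rx": 0,"ry": 0,"rz": 0,"gripper": -0.2},
    {"tx": 0.083,"ty": -0.059,"tz": 0,"rx": 0,"ry": 0,"rz": 0,"gripper": -0.2},
    {"tx": 0.083,"ty": -0.059,"tz": 0,"rx": 0,"ry": 0,"rz": 0,"gripper": -0.2},
    {"tx": 0.083,"ty": -0.059,"tz": 0,"rx": 0,"ry": 0,"rz": 0,"gripper": -0.2},
    {"tx": 0.083,"ty": -0.059,"tz": 0,"rx": 0,"ry": 0,"rz": 0,"gripper": -0.2},
    {"tx": 0.083,"ty": -0.059,"tz": 0,"rx": 0,"ry": 0,"rz": 0,"gripper": -0.2},
    {"tx": 0.083,"ty": -0.059,"tz": 0,"rx": 0,"ry": 0,"rz": 0,"gripper": -0.2},
    {"tx": 0.076,"ty": -0.052,"tz": 0,"rx": 0,"ry": 0,"rz": 0,"gripper": -0.2},
    {"tx": 0,"ty": 0,"tz": 0,"rx": 0,"ry": 0,"rz": 0,"gripper": -0.2}
  ],
  "grip_force": 25
}}

```text
time_s: 1.6
ee_pos: [504.5, -65.5, 235.0]
ee_rot: [-179.9, 0.0, 24.5]
force: [0.0, -0.4, 0.4]
gripper_width: 54.8
gripper_force: 0.0
```

```bash
python3 go.py 504 -67.5 124 24.2; python3 -c "
from h import *
print(env.state()['qpos'])
f=env.grab_frame('top'); save(f,'a1.png',(190,150,350,270),4); g=env.grab_frame('scene'); save(g,'a1s.png',(130,60,330,260),3)"
```

```text
t 1.6 total tx,ty,tz [-0.0025  0.0035  0.222 ] mm [ -1.3   1.8 111. ] rot [-0.002  0.001  0.009] w 54.82508513544652
[-8.70846436e+00  1.04114380e+01  9.18911716e+01  2.91011548e-02
  7.77570477e+01  5.68153044e+01]
```

View pics/a1s.png

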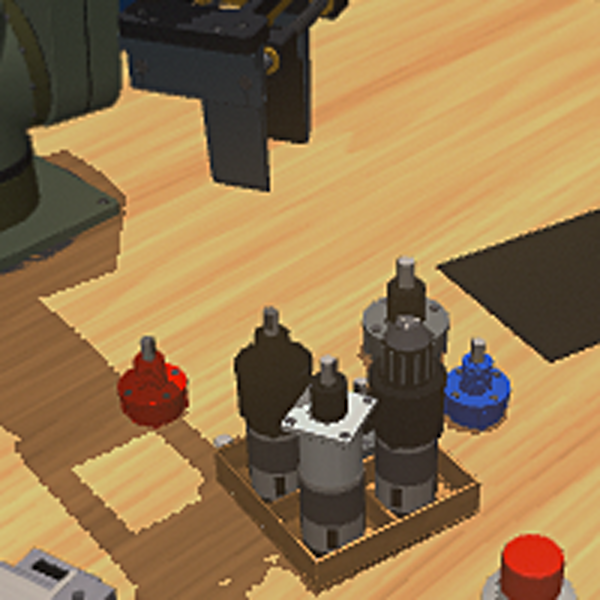

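The fingers are around crop (255,165) and the round shaft tip is at (270,310). I'll check that against the projection.

```bash
python3 -c "
from h import *
g=env.grab_frame('scene');s=env.state()
p=s['ee_pos'];u=np.array([np.sin(np.radians(24.5)),-np.cos(np.radians(24.5)),0])
P=[p,p+27.4*u,p-27.4*u,p+41*u,p-41*u]
print((proj(g,P)-[130,60])*3, (proj(g,[[504,-67.5,162]])-[130,60])*3)"
```

```text
[[261.93162534 213.45159162]
 [244.75612456 235.53548969]
 [278.27859402 192.42872808]
 [235.90343449 246.91629534]
 [286.1032276  182.3644572 ]] [[270.01858702 309.76708067]]
```

View pics/a1.png

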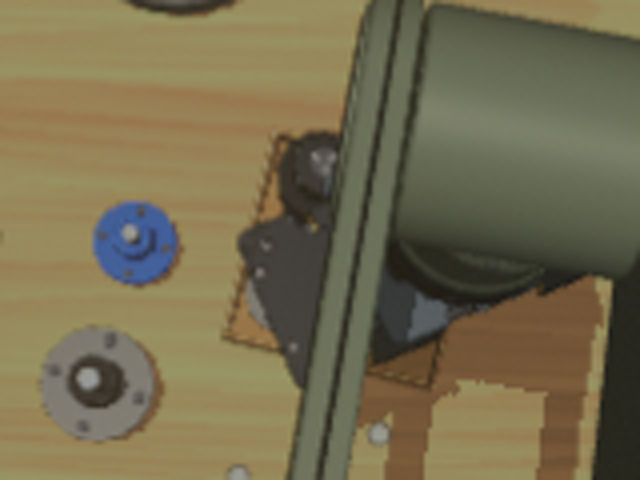

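```bash
python3 -c "
from h import *
np.set_printoptions(precision=1,suppress=True)
f=env.grab_frame('top');g=env.grab_frame('scene');print(env.state()['ee_pos'],env.state()['time_s'])
a=f['frame'][150:270,190:350,::-1];b=g['frame'][20:220,130:330,::-1]
a=cv2.resize(a,None,fx=2.5,fy=2.5);b=cv2.resize(b,None,fx=2.5,fy=2.5);c=np.zeros((500,900,3),np.uint8);c[:300,:400]=a;c[:,400:]=b;c=c[:,:]
cv2.imwrite('pics/a2.png',cv2.resize(c,(800,444)))
for z in (314,350,400): print(ray(f,[(257.5,228),(250,210),(265,246)],z))
# scene tip midpoints for various z
m=[(130+266/3,60+163/3)]
for z in (200,235,260,275,290): print(z,ray(g,m,z))
"
```

```text
[503.1 -68.8 235.7] 1.85
[[475.5  13.8 314. ]
 [509.8  29.3 314. ]
 [441.5  -1.5 314. ]]
[[472.   13.9 350. ]
 [504.9  28.8 350. ]
 [439.5  -0.7 350. ]]
[[467.2  14.1 400. ]
 [498.1  28.  400. ]
 [436.6   0.3 400. ]]
200 [[409.3  20.7 200. ]]
235 [[457.2 -21.8 235. ]]
260 [[491.4 -52.1 260. ]]
275 [[512.  -70.3 275. ]]
290 [[532.5 -88.5 290. ]]
```

View pics/a2.png

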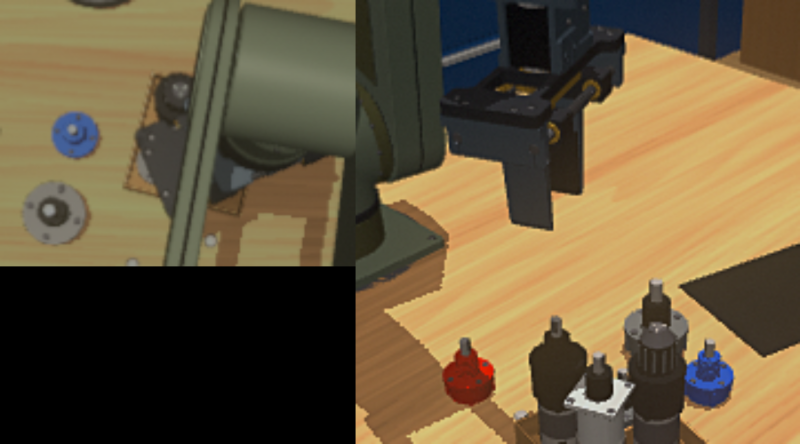

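```bash
python3 -c "
from h import *
np.set_printoptions(precision=1,suppress=True)
g=np.load('scene0.npy',allow_pickle=True).item()
for z in (235,250,260,265,270,275,280):
    r=ray(g,[(200.4,119.9),(218.9,123.5),(219.8,104.6),(232.4,107.7)],z); print(z,r[:,:2].ravel(),np.linalg.norm(r[0]-r[1]))
"
```

```text
235 [447.4 -61.4 484.  -46.3 428.9   8.1 457.5  16.4] 39.519467723743965
250 [468.3 -78.2 503.5 -63.6 450.4 -11.2 478.   -3.1] 38.1383584297569
260 [482.2 -89.4 516.6 -75.2 464.8 -24.  491.7 -16.2] 37.217618900432264
265 [489.2 -95.  523.1 -81.  471.9 -30.4 498.5 -22.7] 36.75724913576996
270 [ 496.1 -100.6  529.7  -86.8  479.1  -36.8  505.3  -29.2] 36.29687937110761
275 [ 503.1 -106.2  536.2  -92.5  486.3  -43.2  512.2  -35.7] 35.836509606445304
280 [ 510.  -111.8  542.7  -98.3  493.4  -49.6  519.   -42.2] 35.376139841782994
```

Emit:
{"op": "send_rows", "data": {
  "motion": [
    {"tx": 0,"ty": 0,"tz": 0.06,"rx": 0,"ry": 0,"rz": 0,"gripper": -0.2},
    {"tx": 0,"ty": 0,"tz": 0.06,"rx": 0,"ry": 0,"rz": 0,"gripper": -0.2},
    {"tx": 0,"ty": 0,"tz": 0.05,"rx": 0,"ry": 0,"rz": 0,"gripper": -0.2},
    {"tx": 0,"ty": 0,"tz": 0,"rx": 0,"ry": 0,"rz": 0,"gripper": -0.2}
  ]
}}

```text
time_s: 2.35
ee_pos: [501.8, -68.6, 149.3]
ee_rot: [-179.9, 0.2, 24.1]
force: [0.0, 0.8, 0.3]
gripper_width: 55.0
gripper_force: 0.0
```

```bash
python3 -c "
from h import *
g=env.grab_frame('scene'); save(g,'a3.png',(150,70,290,220),4);print(env.state()['ee_pos'],env.state()['force'])"
```

```text
[503.13011336 -68.58807906 150.73925075] [-0.23628929 -0.13050089 -0.05144488]
```

View pics/a3.png

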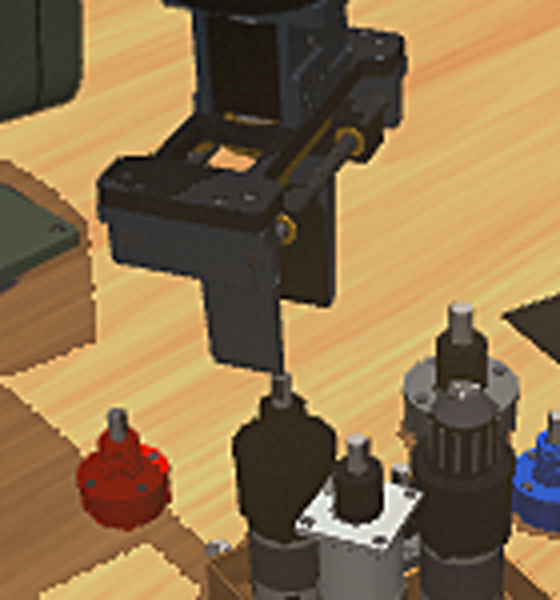

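Near-finger corners are at crop (213,358) and (280,372), above the shaft tip at (281,375). So the fingers sit higher than the reported TCP by roughly 35–40 mm. I'll lower in small steps and check again.

Emit:
{"op": "send_rows", "data": {
  "motion": [
    {"tx": 0,"ty": 0,"tz": 0.03,"rx": 0,"ry": 0,"rz": 0,"gripper": -0.2},
    {"tx": 0,"ty": 0,"tz": 0.03,"rx": 0,"ry": 0,"rz": 0,"gripper": -0.2},
    {"tx": 0,"ty": 0,"tz": 0,"rx": 0,"ry": 0,"rz": 0,"gripper": -0.2}
  ]
}}

```text
time_s: 2.78
ee_pos: [502.6, -67.7, 119.4]
ee_rot: [-179.9, 0.1, 24.2]
force: [0.3, 0.1, 0.1]
gripper_width: 54.7
gripper_force: 0.0
```

```bash
python3 -c "
from h import *
g=env.grab_frame('scene');f=env.grab_frame('top');np.save('g4.npy',g,allow_pickle=True);np.save('f4.npy',f,allow_pickle=True);s=env.state();print(s['ee_pos'],s['force'],s['ee_rot'])
a=cv2.resize(g['frame'][90:200,180:270,::-1],None,fx=5,fy=5,interpolation=cv2.INTER_CUBIC)
b=cv2.resize(f['frame'][170:270,215:285,::-1],None,fx=5,fy=5,interpolation=cv2.INTER_CUBIC)
c=np.zeros((550,800,3),np.uint8);c[:,:450]=a;c[:500,450:]=b;cv2.imwrite('pics/a4.png',c)"
```

```text
[503.73007768 -67.80124695 120.65957627] [0.00714418 1.1747658  0.45746959] [-1.79999094e+02  9.13306779e-03  2.42317224e+01]
```

View pics/a4.png

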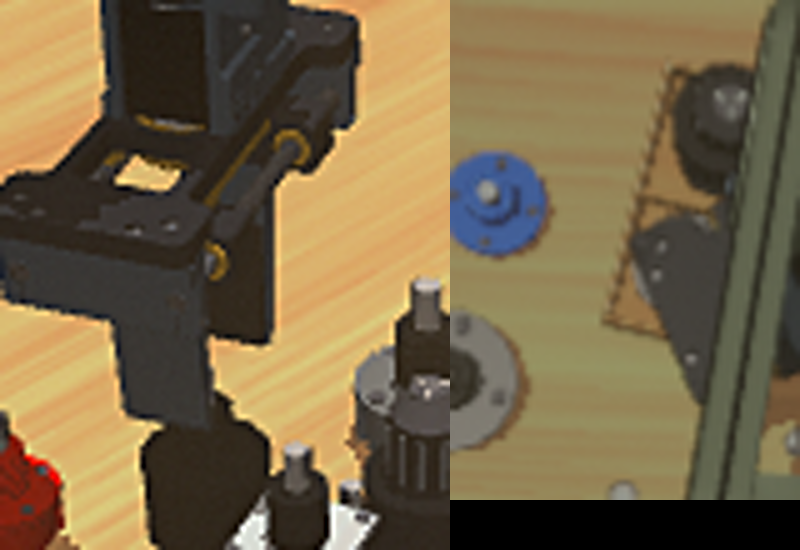

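```bash
python3 -c "
from h import *
from scipy.optimize import least_squares as ls
np.set_printoptions(precision=1,suppress=True)
g=np.load('g4.npy',allow_pickle=True).item()
f=np.load('f4.npy',allow_pickle=True).item()
p=np.array([503.7,-67.8,120.6]);a=np.radians(24.2);X=np.array([np.cos(a),np.sin(a),0]);u=np.array([np.sin(a),-np.cos(a),0])
obs=np.array([(128,413),(210,428),(272,343)])/5+[180,90]-.4
def pts(v,w=16): q=p+v[:3]; return [q+41*u-w*X,q+41*u+w*X,q-27.4*u+w*X]
for w in (16,18):
  r=ls(lambda v:(proj(g,pts(v,w))-obs).ravel(),np.zeros(3)); print(w,r.x,r.fun)
# top: body-left corners for z
t=np.array([(635-450,235),(700-450,400)])/5+[215,170]-.4
for z in (200,240,280,320):
  c=ray(f,t,z); print(z,c[:,:2].ravel(),np.linalg.norm(c[0]-c[1]),'mid',c.mean(0)[:2],'pred',(p-89*u)[:2])
"
```

```text
16 [-14.1  17.   26.9] [ 0.9  0.5 -0.5  0.6 -0.4 -1.1]
18 [-37.9  37.    4.8] [ 0.3  0.1  0.   0.4 -0.3 -0.5]
200 [511.   26.9 440.3  -3.3] 76.88973311959407 mid [475.7  11.8] pred [467.2  13.4]
240 [506.1  26.5 438.3  -2.5] 73.74989491053259 mid [472.2  12. ] pred [467.2  13.4]
280 [501.3  26.1 436.4  -1.7] 70.61005670147112 mid [468.8  12.2] pred [467.2  13.4]
320 [496.4  25.7 434.4  -0.8] 67.4702184924096 mid [465.4  12.4] pred [467.2  13.4]
```

Top-view xy agrees with the reported TCP, but in z the true tips are about 40 mm above it. I'll narrow the fingers and descend towards the flange, watching the force.

Emit:
{"op": "send_rows", "data": {
  "motion": [
    {"tx": 0,"ty": 0,"tz": 0.02,"rx": 0,"ry": 0,"rz": 0,"gripper": 0.12},
    {"tx": 0,"ty": 0,"tz": 0.02,"rx": 0,"ry": 0,"rz": 0,"gripper": 0.12},
    {"tx": 0,"ty": 0,"tz": 0.014,"rx": 0,"ry": 0,"rz": 0,"gripper": 0.12},
    {"tx": 0,"ty": 0,"tz": 0,"rx": 0,"ry": 0,"rz": 0,"gripper": 0.12}
  ]
}}

```text
time_s: 3.38
ee_pos: [503.2, -67.7, 93.0]
ee_rot: [-180.0, 0.1, 24.2]
force: [-0.1, -0.3, 0.4]
gripper_width: 40.2
gripper_force: 0.0
```

```bash
python3 -c "
from h import *
g=env.grab_frame('scene');s=env.state();print(s['ee_pos'],s['force'],s['gripper_width'])
save(g,'a5.png',(180,110,270,230),5)"
```

```text
[503.54843388 -67.80143339  93.42904924] [ 0.53833521 -0.59155366  0.87476486] 39.982707769769476
```

View pics/a5.png

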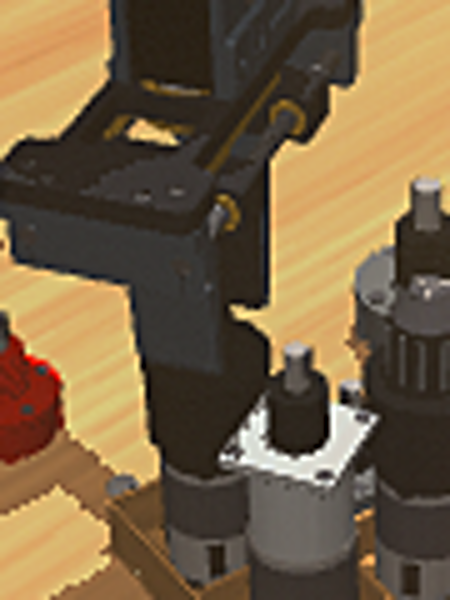

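The fingers straddle the nose: near-finger tip at crop (185,365), flange just below, no contact force yet.

Emit:
{"op": "send_rows", "data": {
  "motion": [
    {"tx": 0,"ty": 0,"tz": 0.008,"rx": 0,"ry": 0,"rz": 0,"gripper": 0.12},
    {"tx": 0,"ty": 0,"tz": 0.008,"rx": 0,"ry": 0,"rz": 0,"gripper": 0.12},
    {"tx": 0,"ty": 0,"tz": 0,"rx": 0,"ry": 0,"rz": 0,"gripper": 0.12}
  ]
}}

```text
time_s: 3.8
ee_pos: [503.4, -67.8, 85.5]
ee_rot: [-180.0, 0.0, 24.2]
force: [-0.5, 0.7, 0.4]
gripper_width: 40.3
gripper_force: 0.0
```

Emit:
{"op": "send_rows", "data": {
  "motion": [
    {"tx": 0,"ty": 0,"tz": 0.004,"rx": 0,"ry": 0,"rz": 0,"gripper": 0.12},
    {"tx": 0,"ty": 0,"tz": 0,"rx": 0,"ry": 0,"rz": 0,"gripper": 0.12}
  ]
}}

```text
time_s: 4.05
ee_pos: [503.6, -67.8, 83.6]
ee_rot: [-180.0, 0.0, 24.2]
force: [-0.2, -0.6, -0.5]
gripper_width: 40.6
gripper_force: 0.0
```

```bash
python3 -c "
from h import *
g=env.grab_frame('scene');s=env.state();print(s['ee_pos'],s['force'])
print((proj(g,s['ee_pos']+np.array([[0,0,40],[12+14,-30+6,40]]))-[180,110])*5)"
```

```text
[503.68773265 -67.83678386  83.75922196] [-0.29303078 -0.80610845  0.22933473]
[[203.76392528 343.43822621]
 [204.90434541 397.38956934]]
```

Emit:
{"op": "send_rows", "data": {
  "motion": [
    {"tx": 0,"ty": 0,"tz": 0.004,"rx": 0,"ry": 0,"rz": 0,"gripper": 0.12},
    {"tx": 0,"ty": 0,"tz": 0,"rx": 0,"ry": 0,"rz": 0,"gripper": 0.12}
  ]
}}

```text
time_s: 4.35
ee_pos: [504.0, -67.8, 82.1]
ee_rot: [180.0, -0.0, 24.2]
force: [-0.7, -0.1, 2.8]
gripper_width: 40.1
gripper_force: 1.4
```

Emit:
{"op": "send_rows", "data": {
  "motion": [
    {"tx": 0,"ty": 0,"tz": 0.004,"rx": 0,"ry": 0,"rz": 0,"gripper": 0.12},
    {"tx": 0,"ty": 0,"tz": 0,"rx": 0,"ry": 0,"rz": 0,"gripper": 0.12}
  ]
}}

```text
time_s: 4.6
ee_pos: [504.3, -67.8, 82.1]
ee_rot: [179.9, -0.1, 24.2]
force: [-3.6, 1.2, 15.1]
gripper_width: 39.7
gripper_force: 7.7
```

Contact with the flange (z = 120) comes at a reported 82, so the offset is +38 mm. I'll back off 3 mm and grip.

Emit:
{"op": "send_rows", "data": {
  "motion": [
    {"tx": 0,"ty": 0,"tz": -0.01,"rx": 0,"ry": 0,"rz": 0,"gripper": 0.12},
    {"tx": 0,"ty": 0,"tz": 0,"rx": 0,"ry": 0,"rz": 0,"gripper": 0.6},
    {"tx": 0,"ty": 0,"tz": 0,"rx": 0,"ry": 0,"rz": 0,"gripper": 1},
    {"tx": 0,"ty": 0,"tz": 0,"rx": 0,"ry": 0,"rz": 0,"gripper": 1},
    {"tx": 0,"ty": 0,"tz": 0,"rx": 0,"ry": 0,"rz": 0,"gripper": 1},
    {"tx": 0,"ty": 0,"tz": 0,"rx": 0,"ry": 0,"rz": 0,"gripper": 1}
  ],
  "grip_force": 40
}}

```text
time_s: 5.35
ee_pos: [503.3, -67.7, 84.4]
ee_rot: [-180.0, 0.0, 24.2]
force: [-1.1, 0.4, -2.2]
gripper_width: 22.9
gripper_force: 40.0
```

Emit:
{"op": "send_rows", "data": {
  "motion": [
    {"tx": 0,"ty": 0,"tz": -0.01,"rx": 0,"ry": 0,"rz": 0,"gripper": 1},
    {"tx": 0,"ty": 0,"tz": -0.03,"rx": 0,"ry": 0,"rz": 0,"gripper": 1},
    {"tx": 0,"ty": 0,"tz": -0.05,"rx": 0,"ry": 0,"rz": 0,"gripper": 1},
    {"tx": 0,"ty": 0,"tz": -0.07,"rx": 0,"ry": 0,"rz": 0,"gripper": 1},
    {"tx": 0,"ty": 0,"tz": -0.07,"rx": 0,"ry": 0,"rz": 0,"gripper": 1},
    {"tx": 0,"ty": 0,"tz": -0.07,"rx": 0,"ry": 0,"rz": 0,"gripper": 1},
    {"tx": 0,"ty": 0,"tz": -0.04,"rx": 0,"ry": 0,"rz": 0,"gripper": 1},
    {"tx": 0,"ty": 0,"tz": 0,"rx": 0,"ry": 0,"rz": 0,"gripper": 1}
  ]
}}

```text
time_s: 6.35
ee_pos: [504.7, -68.0, 257.0]
ee_rot: [179.8, -0.2, 24.2]
force: [-0.1, 0.6, -4.8]
gripper_width: 22.9
gripper_force: 40.0
```

Emit:
{"op": "send_rows", "data": {
  "motion": [
    {"tx": 0.015,"ty": -0.033,"tz": 0,"rx": 0,"ry": 0,"rz": 0,"gripper": 1},
    {"tx": 0.03,"ty": -0.06,"tz": 0,"rx": 0,"ry": 0,"rz": 0,"gripper": 1},
    {"tx": 0.035,"ty": -0.08,"tz": 0,"rx": 0,"ry": 0,"rz": 0,"gripper": 1},
    {"tx": 0.035,"ty": -0.08,"tz": 0,"rx": 0,"ry": 0,"rz": 0,"gripper": 1},
    {"tx": 0.035,"ty": -0.08,"tz": 0,"rx": 0,"ry": 0,"rz": 0,"gripper": 1},
    {"tx": 0.035,"ty": -0.08,"tz": 0,"rx": 0,"ry": 0,"rz": 0,"gripper": 1},
    {"tx": 0.035,"ty": -0.08,"tz": 0,"rx": 0,"ry": 0,"rz": 0,"gripper": 1},
    {"tx": 0.035,"ty": -0.08,"tz": 0,"rx": 0,"ry": 0,"rz": 0,"gripper": 1},
    {"tx": 0.035,"ty": -0.08,"tz": 0,"rx": 0,"ry": 0,"rz": 0,"gripper": 1},
    {"tx": 0.03,"ty": -0.06,"tz": 0,"rx": 0,"ry": 0,"rz": 0,"gripper": 1},
    {"tx": 0.025,"ty": -0.04,"tz": 0,"rx": 0,"ry": 0,"rz": 0,"gripper": 1},
    {"tx": 0,"ty": 0,"tz": 0,"rx": 0,"ry": 0,"rz": 0,"gripper": 1}
  ]
}}

```text
time_s: 7.85
ee_pos: [504.9, 348.6, 252.4]
ee_rot: [-180.0, 0.2, 24.4]
force: [-0.6, -0.8, -4.4]
gripper_width: 22.7
gripper_force: 40.0
```

```bash
python3 go.py 507 346 86 24.2
```

```text
t 7.85 total tx,ty,tz [0.0029 0.0065 0.3329] mm [  1.5   3.3 166.4] rot [-0.001  0.007  0.006] w 22.710245742915507
```

Emit:
{"op": "send_rows", "data": {
  "motion": [
    {"tx": 0,"ty": 0.003,"tz": 0.06,"rx": 0,"ry": 0,"rz": 0,"gripper": 1},
    {"tx": 0,"ty": 0.003,"tz": 0.06,"rx": 0,"ry": 0,"rz": 0,"gripper": 1},
    {"tx": 0,"ty": 0,"tz": 0.06,"rx": 0,"ry": 0,"rz": 0,"gripper": 1},
    {"tx": 0,"ty": 0,"tz": 0.06,"rx": 0,"ry": 0,"rz": 0,"gripper": 1},
    {"tx": 0,"ty": 0,"tz": 0.04,"rx": 0,"ry": 0,"rz": 0,"gripper": 1},
    {"tx": 0,"ty": 0,"tz": 0.025,"rx": 0,"ry": 0,"rz": 0,"gripper": 1},
    {"tx": 0,"ty": 0,"tz": 0.015,"rx": 0,"ry": 0,"rz": 0,"gripper": 1},
    {"tx": 0,"ty": 0,"tz": 0.01,"rx": 0,"ry": 0,"rz": 0,"gripper": 1},
    {"tx": 0,"ty": 0,"tz": 0,"rx": 0,"ry": 0,"rz": 0,"gripper": 1},
    {"tx": 0,"ty": 0,"tz": 0,"rx": 0,"ry": 0,"rz": 0,"gripper": 1}
  ]
}}

```text
time_s: 9.1
ee_pos: [508.1, 343.8, 90.4]
ee_rot: [-180.0, -0.1, 24.2]
force: [-0.4, -1.0, -6.1]
gripper_width: 22.9
gripper_force: 40.0
```

Emit:
{"op": "send_rows", "data": {
  "motion": [
    {"tx": 0,"ty": 0,"tz": 0.003,"rx": 0,"ry": 0,"rz": 0,"gripper": 1},
    {"tx": 0,"ty": 0,"tz": 0,"rx": 0,"ry": 0,"rz": 0,"gripper": 1}
  ]
}}

```text
time_s: 9.35
ee_pos: [507.7, 343.5, 88.3]
ee_rot: [180.0, 0.0, 24.2]
force: [-0.0, -0.2, -4.7]
gripper_width: 22.8
gripper_force: 40.0
```

Emit:
{"op": "send_rows", "data": {
  "motion": [
    {"tx": 0,"ty": 0,"tz": 0.004,"rx": 0,"ry": 0,"rz": 0,"gripper": 1},
    {"tx": 0,"ty": 0,"tz": 0.002,"rx": 0,"ry": 0,"rz": 0,"gripper": 1},
    {"tx": 0,"ty": 0,"tz": 0,"rx": 0,"ry": 0,"rz": 0,"gripper": 1}
  ]
}}

```text
time_s: 9.72
ee_pos: [507.6, 343.5, 85.0]
ee_rot: [180.0, 0.0, 24.2]
force: [-0.1, -0.3, -5.3]
gripper_width: 23.2
gripper_force: 40.0
```

Emit:
{"op": "send_rows", "data": {
  "motion": [
    {"tx": 0,"ty": 0,"tz": 0.003,"rx": 0,"ry": 0,"rz": 0,"gripper": 1},
    {"tx": 0,"ty": 0,"tz": 0,"rx": 0,"ry": 0,"rz": 0,"gripper": 1}
  ]
}}

```text
time_s: 9.98
ee_pos: [508.1, 343.8, 84.4]
ee_rot: [-180.0, -0.1, 24.2]
force: [-0.9, 0.7, -0.8]
gripper_width: 23.3
gripper_force: 40.0
```

The weight is now on the mat. Release and rise.

Emit:
{"op": "send_rows", "data": {
  "motion": [
    {"tx": 0,"ty": 0,"tz": 0,"rx": 0,"ry": 0,"rz": 0,"gripper": 0.3},
    {"tx": 0,"ty": 0,"tz": 0,"rx": 0,"ry": 0,"rz": 0,"gripper": 0},
    {"tx": 0,"ty": 0,"tz": 0,"rx": 0,"ry": 0,"rz": 0,"gripper": -0.1},
    {"tx": 0,"ty": 0,"tz": 0,"rx": 0,"ry": 0,"rz": 0,"gripper": -0.1},
    {"tx": 0,"ty": 0,"tz": -0.02,"rx": 0,"ry": 0,"rz": 0,"gripper": -0.1},
    {"tx": 0,"ty": 0,"tz": -0.05,"rx": 0,"ry": 0,"rz": 0,"gripper": -0.1},
    {"tx": 0,"ty": 0,"tz": -0.06,"rx": 0,"ry": 0,"rz": 0,"gripper": -0.1},
    {"tx": 0,"ty": 0,"tz": -0.06,"rx": 0,"ry": 0,"rz": 0,"gripper": -0.1},
    {"tx": 0,"ty": 0,"tz": -0.04,"rx": 0,"ry": 0,"rz": 0,"gripper": -0.1},
    {"tx": 0,"ty": 0,"tz": 0,"rx": 0,"ry": 0,"rz": 0,"gripper": -0.1}
  ]
}}

```text
time_s: 11.22
ee_pos: [508.8, 344.2, 201.1]
ee_rot: [-180.0, -0.3, 24.2]
force: [-0.9, -0.5, -0.5]
gripper_width: 49.8
gripper_force: 0.0
```

```bash
python3 go.py 578 -14 200 24.2
```

```text
t 11.225 total tx,ty,tz [-0.1677  0.7102  0.001 ] mm [-83.9 355.1   0.5] rot [-0.001 -0.009  0.001] w 49.78309566126245
```

Emit:
{"op": "send_rows", "data": {
  "motion": [
    {"tx": -0.021,"ty": 0.08,"tz": 0,"rx": 0,"ry": 0,"rz": 0,"gripper": -0.1},
    {"tx": -0.021,"ty": 0.09,"tz": 0,"rx": 0,"ry": 0,"rz": 0,"gripper": -0.1},
    {"tx": -0.021,"ty": 0.09,"tz": 0,"rx": 0,"ry": 0,"rz": 0,"gripper": -0.1},
    {"tx": -0.021,"ty": 0.09,"tz": 0,"rx": 0,"ry": 0,"rz": 0,"gripper": -0.1},
    {"tx": -0.021,"ty": 0.09,"tz": 0,"rx": 0,"ry": 0,"rz": 0,"gripper": -0.1},
    {"tx": -0.021,"ty": 0.09,"tz": 0,"rx": 0,"ry": 0,"rz": 0,"gripper": -0.1},
    {"tx": -0.021,"ty": 0.09,"tz": 0,"rx": 0,"ry": 0,"rz": 0,"gripper": -0.1},
    {"tx": -0.021,"ty": 0.09,"tz": 0,"rx": 0,"ry": 0,"rz": 0,"gripper": -0.1},
    {"tx": 0,"ty": 0,"tz": 0,"rx": 0,"ry": 0,"rz": -0.25,"gripper": -0.1},
    {"tx": 0,"ty": 0,"tz": 0,"rx": 0,"ry": 0,"rz": -0.25,"gripper": -0.1},
    {"tx": 0,"ty": 0,"tz": 0,"rx": 0,"ry": 0,"rz": -0.25,"gripper": -0.1},
    {"tx": 0,"ty": 0,"tz": 0,"rx": 0,"ry": 0,"rz": -0.25,"gripper": -0.1}
  ]
}}

```text
time_s: 12.72
ee_pos: [576.1, -14.7, 197.6]
ee_rot: [-179.9, 0.1, 54.5]
force: [-0.7, -0.8, -0.5]
gripper_width: 49.8
gripper_force: 0.0
```

Emit:
{"op": "send_rows", "data": {
  "motion": [
    {"tx": 0,"ty": 0,"tz": 0,"rx": 0,"ry": 0,"rz": 0,"gripper": -0.1}
  ]
}}

```text
time_s: 12.85
ee_pos: [576.2, -14.6, 197.8]
ee_rot: [-179.9, 0.1, 54.1]
force: [-0.2, -0.3, -0.5]
gripper_width: 50.3
gripper_force: 0.0
```

```bash
python3 go.py 578 -14 88 54.2; python3 -c "
from h import *
f=env.grab_frame('top');g=env.grab_frame('scene')
a=cv2.resize(f['frame'][150:300,90:290,::-1],(400,300));b=cv2.resize(g['frame'][60:260,180:380,::-1],(400,400));c=np.zeros((400,800,3),np.uint8);c[:300,:400]=a;c[:,400:]=b;cv2.imwrite('pics/a6.png',c)"
```

```text
t 12.85 total tx,ty,tz [0.0034 0.0025 0.2195] mm [  1.7   1.3 109.8] rot [-0.003  0.002 -0.002] w 50.31737511205013
```

View pics/a6.png

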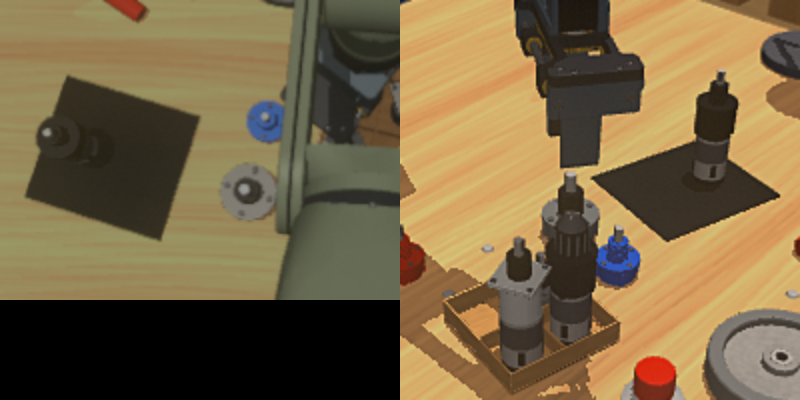

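The round motor stands upright on the mat, with its base at about scene crop (710,175). The gripper is above the chuck at (575,235), and the tray holds square, chuck and gear head. Descend on the chuck.

Emit:
{"op": "send_rows", "data": {
  "motion": [
    {"tx": 0.003,"ty": 0.0025,"tz": 0.05,"rx": 0,"ry": 0,"rz": 0,"gripper": -0.1},
    {"tx": 0,"ty": 0,"tz": 0.05,"rx": 0,"ry": 0,"rz": 0,"gripper": -0.1},
    {"tx": 0,"ty": 0,"tz": 0.05,"rx": 0,"ry": 0,"rz": 0,"gripper": -0.1},
    {"tx": 0,"ty": 0,"tz": 0.03,"rx": 0,"ry": 0,"rz": 0,"gripper": -0.1},
    {"tx": 0,"ty": 0,"tz": 0.02,"rx": 0,"ry": 0,"rz": 0,"gripper": -0.1},
    {"tx": 0,"ty": 0,"tz": 0.012,"rx": 0,"ry": 0,"rz": 0,"gripper": -0.1},
    {"tx": 0,"ty": 0,"tz": 0,"rx": 0,"ry": 0,"rz": 0,"gripper": -0.1},
    {"tx": 0,"ty": 0,"tz": 0,"rx": 0,"ry": 0,"rz": 0,"gripper": -0.1}
  ]
}}

```text
time_s: 13.95
ee_pos: [579.2, -14.2, 93.4]
ee_rot: [179.9, -0.0, 54.2]
force: [1.2, 0.7, 0.6]
gripper_width: 50.3
gripper_force: 0.0
```

Down another 7 mm, then grip.

Emit:
{"op": "send_rows", "data": {
  "motion": [
    {"tx": 0,"ty": 0,"tz": 0.008,"rx": 0,"ry": 0,"rz": 0,"gripper": -0.1},
    {"tx": 0,"ty": 0,"tz": 0.004,"rx": 0,"ry": 0,"rz": 0,"gripper": -0.1},
    {"tx": 0,"ty": 0,"tz": 0,"rx": 0,"ry": 0,"rz": 0,"gripper": 0.1},
    {"tx": 0,"ty": 0,"tz": 0,"rx": 0,"ry": 0,"rz": 0,"gripper": 0.4},
    {"tx": 0,"ty": 0,"tz": 0,"rx": 0,"ry": 0,"rz": 0,"gripper": 1},
    {"tx": 0,"ty": 0,"tz": 0,"rx": 0,"ry": 0,"rz": 0,"gripper": 1},
    {"tx": 0,"ty": 0,"tz": 0,"rx": 0,"ry": 0,"rz": 0,"gripper": 1}
  ]
}}

```text
time_s: 14.82
ee_pos: [578.8, -14.2, 86.8]
ee_rot: [180.0, -0.0, 54.2]
force: [0.2, -0.1, 0.1]
gripper_width: 33.0
gripper_force: 40.0
```

Emit:
{"op": "send_rows", "data": {
  "motion": [
    {"tx": 0,"ty": 0,"tz": -0.01,"rx": 0,"ry": 0,"rz": 0,"gripper": 1},
    {"tx": 0,"ty": 0,"tz": -0.03,"rx": 0,"ry": 0,"rz": 0,"gripper": 1},
    {"tx": 0,"ty": 0,"tz": -0.05,"rx": 0,"ry": 0,"rz": 0,"gripper": 1},
    {"tx": 0,"ty": 0,"tz": -0.07,"rx": 0,"ry": 0,"rz": 0,"gripper": 1},
    {"tx": 0,"ty": 0,"tz": -0.07,"rx": 0,"ry": 0,"rz": 0,"gripper": 1},
    {"tx": 0,"ty": 0,"tz": -0.07,"rx": 0,"ry": 0,"rz": 0,"gripper": 1},
    {"tx": 0,"ty": 0,"tz": -0.04,"rx": 0,"ry": 0,"rz": 0,"gripper": 1},
    {"tx": 0,"ty": 0,"tz": 0,"rx": 0,"ry": 0,"rz": 0,"gripper": 1}
  ]
}}

```text
time_s: 15.82
ee_pos: [579.6, -14.2, 259.1]
ee_rot: [179.8, -0.1, 54.2]
force: [-0.1, 0.3, -4.0]
gripper_width: 33.3
gripper_force: 40.0
```

```bash
python3 go.py 483 259 88 54.2
```

```text
t 15.825 total tx,ty,tz [ 0.3295 -0.4775  0.3412] mm [ 164.7 -238.7  170.6] rot [ 0.008 -0.005  0.001] w 33.33795535683097
```

Emit:
{"op": "send_rows", "data": {
  "motion": [
    {"tx": 0.02,"ty": -0.03,"tz": 0,"rx": 0,"ry": 0,"rz": 0,"gripper": 1},
    {"tx": 0.041,"ty": -0.06,"tz": 0,"rx": 0,"ry": 0,"rz": 0,"gripper": 1},
    {"tx": 0.045,"ty": -0.065,"tz": 0,"rx": 0,"ry": 0,"rz": 0,"gripper": 1},
    {"tx": 0.045,"ty": -0.065,"tz": 0,"rx": 0,"ry": 0,"rz": 0,"gripper": 1},
    {"tx": 0.045,"ty": -0.065,"tz": 0,"rx": 0,"ry": 0,"rz": 0,"gripper": 1},
    {"tx": 0.045,"ty": -0.065,"tz": 0,"rx": 0,"ry": 0,"rz": 0,"gripper": 1},
    {"tx": 0.041,"ty": -0.06,"tz": 0,"rx": 0,"ry": 0,"rz": 0,"gripper": 1},
    {"tx": 0.028,"ty": -0.038,"tz": 0,"rx": 0,"ry": 0,"rz": 0,"gripper": 1},
    {"tx": 0.019,"ty": -0.029,"tz": 0,"rx": 0,"ry": 0,"rz": 0,"gripper": 1},
    {"tx": 0,"ty": 0,"tz": 0,"rx": 0,"ry": 0,"rz": 0,"gripper": 1}
  ]
}}

```text
time_s: 17.08
ee_pos: [480.3, 259.5, 256.0]
ee_rot: [-180.0, 0.1, 54.3]
force: [0.2, -0.3, -3.2]
gripper_width: 33.7
gripper_force: 40.0
```

Emit:
{"op": "send_rows", "data": {
  "motion": [
    {"tx": 0,"ty": 0,"tz": 0.06,"rx": 0,"ry": 0,"rz": 0,"gripper": 1},
    {"tx": 0,"ty": 0,"tz": 0.06,"rx": 0,"ry": 0,"rz": 0,"gripper": 1},
    {"tx": 0,"ty": 0,"tz": 0.06,"rx": 0,"ry": 0,"rz": 0,"gripper": 1},
    {"tx": 0,"ty": 0,"tz": 0.06,"rx": 0,"ry": 0,"rz": 0,"gripper": 1},
    {"tx": 0,"ty": 0,"tz": 0.04,"rx": 0,"ry": 0,"rz": 0,"gripper": 1},
    {"tx": 0,"ty": 0,"tz": 0.025,"rx": 0,"ry": 0,"rz": 0,"gripper": 1},
    {"tx": 0,"ty": 0,"tz": 0.015,"rx": 0,"ry": 0,"rz": 0,"gripper": 1},
    {"tx": 0,"ty": 0,"tz": 0.01,"rx": 0,"ry": 0,"rz": 0,"gripper": 1},
    {"tx": 0,"ty": 0,"tz": 0,"rx": 0,"ry": 0,"rz": 0,"gripper": 1},
    {"tx": 0,"ty": 0,"tz": 0,"rx": 0,"ry": 0,"rz": 0,"gripper": 1}
  ]
}}

```text
time_s: 18.32
ee_pos: [481.8, 259.0, 92.3]
ee_rot: [180.0, -0.1, 54.2]
force: [0.0, 0.2, -4.4]
gripper_width: 33.3
gripper_force: 40.0
```

Emit:
{"op": "send_rows", "data": {
  "motion": [
    {"tx": 0,"ty": 0,"tz": 0.004,"rx": 0,"ry": 0,"rz": 0,"gripper": 1},
    {"tx": 0,"ty": 0,"tz": 0.004,"rx": 0,"ry": 0,"rz": 0,"gripper": 1},
    {"tx": 0,"ty": 0,"tz": 0,"rx": 0,"ry": 0,"rz": 0,"gripper": 1}
  ]
}}

```text
time_s: 18.7
ee_pos: [481.2, 258.6, 87.5]
ee_rot: [-180.0, 0.0, 54.2]
force: [1.3, 0.2, -4.4]
gripper_width: 33.4
gripper_force: 40.0
```

Emit:
{"op": "send_rows", "data": {
  "motion": [
    {"tx": 0,"ty": 0,"tz": 0.003,"rx": 0,"ry": 0,"rz": 0,"gripper": 1},
    {"tx": 0,"ty": 0,"tz": 0,"rx": 0,"ry": 0,"rz": 0,"gripper": 1}
  ]
}}

```text
time_s: 18.95
ee_pos: [481.7, 258.9, 86.8]
ee_rot: [180.0, -0.0, 54.2]
force: [-0.2, -0.8, -0.2]
gripper_width: 33.1
gripper_force: 40.0
```

Emit:
{"op": "send_rows", "data": {
  "motion": [
    {"tx": 0,"ty": 0,"tz": 0,"rx": 0,"ry": 0,"rz": 0,"gripper": 0.1},
    {"tx": 0,"ty": 0,"tz": 0,"rx": 0,"ry": 0,"rz": 0,"gripper": -0.1},
    {"tx": 0,"ty": 0,"tz": 0,"rx": 0,"ry": 0,"rz": 0,"gripper": -0.1},
    {"tx": 0,"ty": 0,"tz": 0,"rx": 0,"ry": 0,"rz": 0,"gripper": -0.1},
    {"tx": 0,"ty": 0,"tz": -0.02,"rx": 0,"ry": 0,"rz": 0,"gripper": -0.1},
    {"tx": 0,"ty": 0,"tz": -0.05,"rx": 0,"ry": 0,"rz": 0,"gripper": -0.1},
    {"tx": 0,"ty": 0,"tz": -0.06,"rx": 0,"ry": 0,"rz": 0,"gripper": -0.1},
    {"tx": 0,"ty": 0,"tz": -0.06,"rx": 0,"ry": 0,"rz": 0,"gripper": -0.1},
    {"tx": 0,"ty": 0,"tz": -0.04,"rx": 0,"ry": 0,"rz": 0,"gripper": -0.1},
    {"tx": 0,"ty": 0,"tz": 0,"rx": 0,"ry": 0,"rz": 0,"gripper": -0.1}
  ]
}}

```text
time_s: 20.2
ee_pos: [482.4, 259.3, 203.4]
ee_rot: [179.9, -0.2, 54.2]
force: [0.2, 0.1, 0.8]
gripper_width: 50.3
gripper_force: 0.0
```

```bash
python3 go.py 517.6 3.3 200 54.2
```

```text
t 20.2 total tx,ty,tz [-0.3743  0.3564  0.006 ] mm [-187.1  178.2    3. ] rot [ 0.004 -0.008  0.001] w 50.27388289242257
```

Emit:
{"op": "send_rows", "data": {
  "motion": [
    {"tx": -0.05,"ty": 0.05,"tz": 0,"rx": 0,"ry": 0,"rz": 0,"gripper": -0.1},
    {"tx": -0.065,"ty": 0.062,"tz": 0,"rx": 0,"ry": 0,"rz": 0,"gripper": -0.1},
    {"tx": -0.065,"ty": 0.062,"tz": 0,"rx": 0,"ry": 0,"rz": 0,"gripper": -0.1},
    {"tx": -0.065,"ty": 0.062,"tz": 0,"rx": 0,"ry": 0,"rz": 0,"gripper": -0.1},
    {"tx": -0.065,"ty": 0.062,"tz": 0,"rx": 0,"ry": 0,"rz": 0,"gripper": -0.1},
    {"tx": -0.064,"ty": 0.058,"tz": 0,"rx": 0,"ry": 0,"rz": 0,"gripper": -0.1},
    {"tx": 0,"ty": 0,"tz": 0,"rx": 0,"ry": 0,"rz": -0.32,"gripper": -0.1},
    {"tx": 0,"ty": 0,"tz": 0,"rx": 0,"ry": 0,"rz": -0.32,"gripper": -0.1},
    {"tx": 0,"ty": 0,"tz": 0,"rx": 0,"ry": 0,"rz": -0.32,"gripper": -0.1},
    {"tx": 0,"ty": 0,"tz": 0,"rx": 0,"ry": 0,"rz": -0.32,"gripper": -0.1},
    {"tx": 0,"ty": 0,"tz": 0,"rx": 0,"ry": 0,"rz": -0.32,"gripper": -0.1},
    {"tx": 0,"ty": 0,"tz": 0,"rx": 0,"ry": 0,"rz": -0.32,"gripper": -0.1}
  ]
}}

```text
time_s: 21.7
ee_pos: [515.8, 3.0, 200.1]
ee_rot: [-179.9, -0.0, 112.1]
force: [-0.2, 0.2, -0.3]
gripper_width: 50.1
gripper_force: 0.0
```

Emit:
{"op": "send_rows", "data": {
  "motion": [
    {"tx": 0,"ty": 0,"tz": 0,"rx": 0,"ry": 0,"rz": -0.3,"gripper": -0.1},
    {"tx": 0,"ty": 0,"tz": 0,"rx": 0,"ry": 0,"rz": 0,"gripper": -0.1},
    {"tx": 0,"ty": 0,"tz": 0,"rx": 0,"ry": 0,"rz": 0,"gripper": -0.1}
  ]
}}

```text
time_s: 22.08
ee_pos: [516.1, 3.0, 200.7]
ee_rot: [-180.0, -0.0, 120.7]
force: [0.2, 0.1, 0.1]
gripper_width: 50.2
gripper_force: 0.0
```

```bash
python3 go.py 517.6 3.3 60 121; python3 -c "
from h import *
f=env.grab_frame('top');g=env.grab_frame('scene')
a=cv2.resize(f['frame'][150:300,90:290,::-1],(400,300));b=cv2.resize(g['frame'][60:260,180:380,::-1],(400,400));c=np.zeros((400,800,3),np.uint8);c[:300,:400]=a;c[:,400:]=b;cv2.imwrite('pics/a7.png',c)"
```

```text
t 22.075 total tx,ty,tz [-0.001   0.0031  0.2815] mm [ -0.5   1.5 140.7] rot [-0.002 -0.001 -0.01 ] w 50.24850934163566
```

View pics/a7.png

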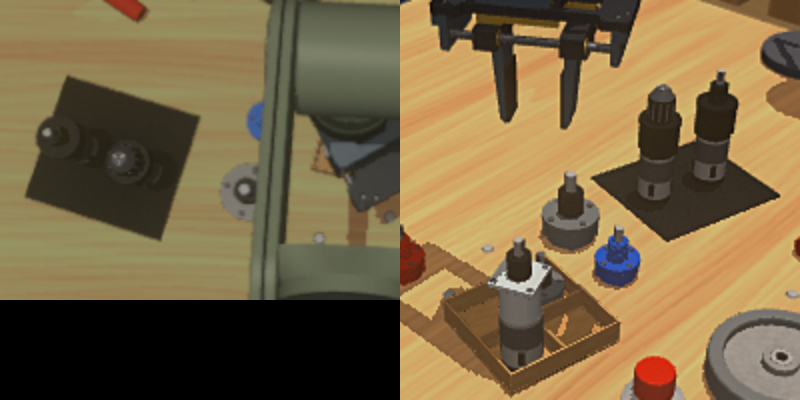

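Both motors stand upright on the mat: base of the chuck at about (655,190) and of the round motor at about (710,170) in the scene crop. The gear head is behind the square motor at (548,275). Descend over it.

Emit:
{"op": "send_rows", "data": {
  "motion": [
    {"tx": 0,"ty": 0.003,"tz": 0.06,"rx": 0,"ry": 0,"rz": 0,"gripper": -0.1},
    {"tx": 0,"ty": 0,"tz": 0.06,"rx": 0,"ry": 0,"rz": 0,"gripper": -0.1},
    {"tx": 0,"ty": 0,"tz": 0.06,"rx": 0,"ry": 0,"rz": 0,"gripper": -0.1},
    {"tx": 0,"ty": 0,"tz": 0.06,"rx": 0,"ry": 0,"rz": 0,"gripper": -0.1},
    {"tx": 0,"ty": 0,"tz": 0.05,"rx": 0,"ry": 0,"rz": 0,"gripper": -0.1},
    {"tx": 0,"ty": 0,"tz": 0.05,"rx": 0,"ry": 0,"rz": 0,"gripper": -0.1},
    {"tx": 0,"ty": 0,"tz": 0.03,"rx": 0,"ry": 0,"rz": 0,"gripper": -0.1},
    {"tx": 0,"ty": 0,"tz": 0.015,"rx": 0,"ry": 0,"rz": 0,"gripper": 0},
    {"tx": 0,"ty": 0,"tz": 0,"rx": 0,"ry": 0,"rz": 0,"gripper": 0},
    {"tx": 0,"ty": 0,"tz": 0,"rx": 0,"ry": 0,"rz": 0,"gripper": 0}
  ]
}}

```text
time_s: 23.42
ee_pos: [518.5, 3.7, 9.5]
ee_rot: [179.9, 0.1, 120.8]
force: [-0.6, 0.1, 0.1]
gripper_width: 45.7
gripper_force: 0.0
```

Emit:
{"op": "send_rows", "data": {
  "motion": [
    {"tx": 0,"ty": 0,"tz": 0.012,"rx": 0,"ry": 0,"rz": 0,"gripper": 0},
    {"tx": 0,"ty": 0,"tz": 0.01,"rx": 0,"ry": 0,"rz": 0,"gripper": 0},
    {"tx": 0,"ty": 0,"tz": 0.004,"rx": 0,"ry": 0,"rz": 0,"gripper": 0},
    {"tx": 0,"ty": 0,"tz": 0,"rx": 0,"ry": 0,"rz": 0,"gripper": 0}
  ]
}}

```text
time_s: 23.92
ee_pos: [517.6, 3.7, -4.5]
ee_rot: [-180.0, -0.0, 120.8]
force: [-0.4, -0.2, -0.7]
gripper_width: 46.1
gripper_force: 0.0
```

Emit:
{"op": "send_rows", "data": {
  "motion": [
    {"tx": 0,"ty": 0,"tz": 0,"rx": 0,"ry": 0,"rz": 0,"gripper": 0.4},
    {"tx": 0,"ty": 0,"tz": 0,"rx": 0,"ry": 0,"rz": 0,"gripper": 1},
    {"tx": 0,"ty": 0,"tz": 0,"rx": 0,"ry": 0,"rz": 0,"gripper": 1},
    {"tx": 0,"ty": 0,"tz": 0,"rx": 0,"ry": 0,"rz": 0,"gripper": 1},
    {"tx": 0,"ty": 0,"tz": 0,"rx": 0,"ry": 0,"rz": 0,"gripper": 1}
  ],
  "grip_force": 30
}}

```text
time_s: 24.55
ee_pos: [517.6, 3.7, -4.2]
ee_rot: [-180.0, 0.0, 120.8]
force: [-1.1, -0.0, 1.0]
gripper_width: 23.1
gripper_force: 30.0
```

Emit:
{"op": "send_rows", "data": {
  "motion": [
    {"tx": 0,"ty": 0,"tz": -0.01,"rx": 0,"ry": 0,"rz": 0,"gripper": 1},
    {"tx": 0,"ty": 0,"tz": -0.03,"rx": 0,"ry": 0,"rz": 0,"gripper": 1},
    {"tx": 0,"ty": 0,"tz": -0.06,"rx": 0,"ry": 0,"rz": 0,"gripper": 1},
    {"tx": 0,"ty": 0,"tz": -0.07,"rx": 0,"ry": 0,"rz": 0,"gripper": 1},
    {"tx": 0,"ty": 0,"tz": -0.07,"rx": 0,"ry": 0,"rz": 0,"gripper": 1},
    {"tx": 0,"ty": 0,"tz": -0.07,"rx": 0,"ry": 0,"rz": 0,"gripper": 1},
    {"tx": 0,"ty": 0,"tz": -0.06,"rx": 0,"ry": 0,"rz": 0,"gripper": 1},
    {"tx": 0,"ty": 0,"tz": -0.04,"rx": 0,"ry": 0,"rz": 0,"gripper": 1},
    {"tx": 0,"ty": 0,"tz": 0,"rx": 0,"ry": 0,"rz": 0,"gripper": 1}
  ]
}}

```text
time_s: 25.68
ee_pos: [518.8, 3.8, 203.1]
ee_rot: [179.8, 0.1, 120.8]
force: [-0.1, 0.5, -2.1]
gripper_width: 23.4
gripper_force: 30.0
```

Emit:
{"op": "send_rows", "data": {
  "motion": [
    {"tx": 0,"ty": 0,"tz": 0,"rx": 0,"ry": 0,"rz": 0.2,"gripper": 1},
    {"tx": 0,"ty": 0,"tz": 0,"rx": 0,"ry": 0,"rz": 0.32,"gripper": 1},
    {"tx": 0,"ty": 0,"tz": 0,"rx": 0,"ry": 0,"rz": 0.32,"gripper": 1},
    {"tx": 0,"ty": 0,"tz": 0,"rx": 0,"ry": 0,"rz": 0.32,"gripper": 1},
    {"tx": 0,"ty": 0,"tz": 0,"rx": 0,"ry": 0,"rz": 0.32,"gripper": 1},
    {"tx": 0,"ty": 0,"tz": 0,"rx": 0,"ry": 0,"rz": 0.32,"gripper": 1},
    {"tx": 0,"ty": 0,"tz": 0,"rx": 0,"ry": 0,"rz": 0.32,"gripper": 1},
    {"tx": 0,"ty": 0,"tz": 0,"rx": 0,"ry": 0,"rz": 0.32,"gripper": 1},
    {"tx": 0,"ty": 0,"tz": 0,"rx": 0,"ry": 0,"rz": 0.32,"gripper": 1},
    {"tx": 0,"ty": 0,"tz": 0,"rx": 0,"ry": 0,"rz": 0.32,"gripper": 1},
    {"tx": 0,"ty": 0,"tz": 0,"rx": 0,"ry": 0,"rz": 0.3,"gripper": 1},
    {"tx": 0,"ty": 0,"tz": 0,"rx": 0,"ry": 0,"rz": 0.2,"gripper": 1}
  ]
}}

```text
time_s: 27.18
ee_pos: [516.9, 3.8, 199.7]
ee_rot: [-180.0, 0.1, 13.2]
force: [0.0, -0.8, -2.0]
gripper_width: 23.3
gripper_force: 30.0
```

```bash
python3 go.py 470.8 -295.5 16 13.3
```

```text
t 27.175 total tx,ty,tz [-0.2258  0.5618  0.3675] mm [-112.9  280.9  183.8] rot [-0.001  0.004 -0.003] w 23.28826159180821
```

Emit:
{"op": "send_rows", "data": {
  "motion": [
    {"tx": -0.012,"ty": 0.03,"tz": 0,"rx": 0,"ry": 0,"rz": 0,"gripper": 1},
    {"tx": -0.026,"ty": 0.064,"tz": 0,"rx": 0,"ry": 0,"rz": 0,"gripper": 1},
    {"tx": -0.028,"ty": 0.07,"tz": 0,"rx": 0,"ry": 0,"rz": 0,"gripper": 1},
    {"tx": -0.028,"ty": 0.07,"tz": 0,"rx": 0,"ry": 0,"rz": 0,"gripper": 1},
    {"tx": -0.028,"ty": 0.07,"tz": 0,"rx": 0,"ry": 0,"rz": 0,"gripper": 1},
    {"tx": -0.028,"ty": 0.07,"tz": 0,"rx": 0,"ry": 0,"rz": 0,"gripper": 1},
    {"tx": -0.028,"ty": 0.07,"tz": 0,"rx": 0,"ry": 0,"rz": 0,"gripper": 1},
    {"tx": -0.026,"ty": 0.064,"tz": 0,"rx": 0,"ry": 0,"rz": 0,"gripper": 1},
    {"tx": -0.022,"ty": 0.054,"tz": 0,"rx": 0,"ry": 0,"rz": 0,"gripper": 1},
    {"tx": 0,"ty": 0,"tz": 0,"rx": 0,"ry": 0,"rz": 0,"gripper": 1},
    {"tx": 0,"ty": 0,"tz": 0,"rx": 0,"ry": 0,"rz": 0,"gripper": 1}
  ]
}}

```text
time_s: 28.55
ee_pos: [472.4, -295.6, 200.3]
ee_rot: [-179.9, 0.0, 13.4]
force: [0.2, -0.1, -2.1]
gripper_width: 23.0
gripper_force: 30.0
```

```bash
python3 go.py 470.8 -295.5 16 13.3
```

```text
t 28.55 total tx,ty,tz [-0.0028 -0.0005  0.3686] mm [ -1.4  -0.3 184.3] rot [-0.002  0.001  0.005] w 22.95229803470598
```

Emit:
{"op": "send_rows", "data": {
  "motion": [
    {"tx": -0.0028,"ty": 0,"tz": 0.06,"rx": 0,"ry": 0,"rz": 0,"gripper": 1},
    {"tx": 0,"ty": 0,"tz": 0.06,"rx": 0,"ry": 0,"rz": 0,"gripper": 1},
    {"tx": 0,"ty": 0,"tz": 0.06,"rx": 0,"ry": 0,"rz": 0,"gripper": 1},
    {"tx": 0,"ty": 0,"tz": 0.06,"rx": 0,"ry": 0,"rz": 0,"gripper": 1},
    {"tx": 0,"ty": 0,"tz": 0.05,"rx": 0,"ry": 0,"rz": 0,"gripper": 1},
    {"tx": 0,"ty": 0,"tz": 0.035,"rx": 0,"ry": 0,"rz": 0,"gripper": 1},
    {"tx": 0,"ty": 0,"tz": 0.02,"rx": 0,"ry": 0,"rz": 0,"gripper": 1},
    {"tx": 0,"ty": 0,"tz": 0.01,"rx": 0,"ry": 0,"rz": 0,"gripper": 1},
    {"tx": 0,"ty": 0,"tz": 0,"rx": 0,"ry": 0,"rz": 0,"gripper": 1},
    {"tx": 0,"ty": 0,"tz": 0,"rx": 0,"ry": 0,"rz": 0,"gripper": 1}
  ]
}}

```text
time_s: 29.8
ee_pos: [472.2, -296.5, 24.0]
ee_rot: [179.9, -0.1, 13.4]
force: [0.4, 0.1, -1.5]
gripper_width: 23.4
gripper_force: 30.0
```

```bash
python3 go.py 470.8 -295.5 13 13.3
```

```text
t 29.8 total tx,ty,tz [-0.0023 -0.0025  0.0219] mm [-1.1 -1.3 11. ] rot [ 0.002 -0.002  0.004] w 23.4367306456813
```

Emit:
{"op": "send_rows", "data": {
  "motion": [
    {"tx": 0,"ty": 0,"tz": 0.01,"rx": 0,"ry": 0,"rz": 0,"gripper": 1},
    {"tx": 0,"ty": 0,"tz": 0.006,"rx": 0,"ry": 0,"rz": 0,"gripper": 1},
    {"tx": 0,"ty": 0,"tz": 0.003,"rx": 0,"ry": 0,"rz": 0,"gripper": 1},
    {"tx": 0,"ty": 0,"tz": 0,"rx": 0,"ry": 0,"rz": 0,"gripper": 1}
  ]
}}

```text
time_s: 30.3
ee_pos: [471.6, -296.1, 13.6]
ee_rot: [-180.0, 0.0, 13.4]
force: [0.5, -0.1, -1.5]
gripper_width: 23.3
gripper_force: 30.0
```

Emit:
{"op": "send_rows", "data": {
  "motion": [
    {"tx": 0,"ty": 0,"tz": 0.003,"rx": 0,"ry": 0,"rz": 0,"gripper": 1},
    {"tx": 0,"ty": 0,"tz": 0,"rx": 0,"ry": 0,"rz": 0,"gripper": 1}
  ]
}}

```text
time_s: 30.55
ee_pos: [471.9, -296.2, 12.8]
ee_rot: [180.0, -0.0, 13.4]
force: [-0.5, 1.0, 2.6]
gripper_width: 23.0
gripper_force: 30.0
```

Contact at 12.8, exactly as predicted. Release and rise.

Emit:
{"op": "send_rows", "data": {
  "motion": [
    {"tx": 0,"ty": 0,"tz": 0,"rx": 0,"ry": 0,"rz": 0,"gripper": 0.3},
    {"tx": 0,"ty": 0,"tz": 0,"rx": 0,"ry": 0,"rz": 0,"gripper": 0},
    {"tx": 0,"ty": 0,"tz": 0,"rx": 0,"ry": 0,"rz": 0,"gripper": -0.1},
    {"tx": 0,"ty": 0,"tz": 0,"rx": 0,"ry": 0,"rz": 0,"gripper": -0.1},
    {"tx": 0,"ty": 0,"tz": -0.02,"rx": 0,"ry": 0,"rz": 0,"gripper": -0.1},
    {"tx": 0,"ty": 0,"tz": -0.05,"rx": 0,"ry": 0,"rz": 0,"gripper": -0.1},
    {"tx": 0,"ty": 0,"tz": -0.08,"rx": 0,"ry": 0,"rz": 0,"gripper": -0.1},
    {"tx": 0,"ty": 0,"tz": -0.08,"rx": 0,"ry": 0,"rz": 0,"gripper": -0.1},
    {"tx": 0,"ty": 0,"tz": -0.08,"rx": 0,"ry": 0,"rz": 0,"gripper": -0.1},
    {"tx": 0,"ty": 0,"tz": -0.06,"rx": 0,"ry": 0,"rz": 0,"gripper": -0.1},
    {"tx": 0,"ty": 0,"tz": 0,"rx": 0,"ry": 0,"rz": 0,"gripper": -0.1}
  ]
}}

```text
time_s: 31.92
ee_pos: [473.1, -297.1, 200.5]
ee_rot: [179.7, -0.3, 13.4]
force: [1.1, -0.3, -0.4]
gripper_width: 49.9
gripper_force: 0.0
```

```bash
python3 go.py 481.7 258.9 200 13.4; python3 - <<'E'
from h import *
f=env.grab_frame('top'); np.save('f8.npy',f,allow_pickle=True)
x=f['frame'][225:265,360:410].astype(int).sum(2)
p=proj(f,[[471.9,-296.2,88],[471.9,-296.2,70]]);print(p)
# bright shaft tip search near
q=p[0].round().astype(int); w=f['frame'][q[1]-8:q[1]+9,q[0]-10:q[0]+11].astype(int).sum(2)//3; print(w)
E
```

```text
t 31.925 total tx,ty,tz [ 0.2749 -1.0775 -0.0032] mm [ 137.5 -538.8   -1.6] rot [ 0.009 -0.009  0.001] w 49.912853019155534
[[384.05543332 241.88138238]
 [382.02060197 242.36942747]]
[[50 42 21 24 56 43 40 49 47 48 47 47 47 47 47 46 46 46 45 46 46]
 [61 61 21 20 50 48 48 49 48 48 48 46 47 47 47 46 47 45 47 45 45]
 [45 44 28 19 44 48 48 47 48 46 47 48 46 48 46 47 47 46 46 45 45]
 [46 46 42 18 24 51 48 48 47 48 47 47 46 46 47 47 47 47 46 46 46]
 [59 62 44 17 25 57 48 48 48 47 48 46 47 47 47 47 47 46 46 46 46]
 [62 62 59 19 22 50 49 50 47 47 47 48 47 47 47 47 47 47 46 45 45]
 [63 62 33 18 19 42 47 48 47 48 48 48 46 47 46 47 46 47 47 46 45]
 [63 62 14 21 16 23 50 48 47 48 48 47 48 47 47 47 46 46 47 46 46]
 [63 48 15 21 19 28 57 48 49 48 47 47 46 47 47 45 46 46 46 46 46]
 [63 39 17 17 18 25 53 47 48 48 47 47 47 47 47 46 46 46 47 46 42]
 [63 34 18 18 21 22 42 47 49 48 48 48 48 48 46 47 47 47 46 43 32]
 [63 40 20 18 23 17 28 50 48 48 46 48 47 48 48 46 47 47 46 34 26]
 [63 63 42 23 21 18 30 57 49 48 47 48 47 48 47 48 48 47 42 31 27]
 [62 63 61 36 27 17 31 55 48 47 48 47 48 48 46 46 47 46 36 26 27]
 [54 63 63 62 49 24 24 42 48 48 49 47 48 48 47 47 43 40 32 26 27]
 [60 64 64 63 60 39 18 33 51 48 47 43 45 47 46 47 36 28 27 29 28]
 [64 63 63 64 61 43 17 34 58 60 65 45 42 47 48 44 33 26 27 27 24]]
```

Emit:
{"op": "send_rows", "data": {
  "motion": [
    {"tx": 0.014,"ty": -0.05,"tz": 0,"rx": 0,"ry": 0,"rz": 0,"gripper": -0.1},
    {"tx": 0.024,"ty": -0.095,"tz": 0,"rx": 0,"ry": 0,"rz": 0,"gripper": -0.1},
    {"tx": 0.024,"ty": -0.095,"tz": 0,"rx": 0,"ry": 0,"rz": 0,"gripper": -0.1},
    {"tx": 0.024,"ty": -0.095,"tz": 0,"rx": 0,"ry": 0,"rz": 0,"gripper": -0.1},
    {"tx": 0.024,"ty": -0.095,"tz": 0,"rx": 0,"ry": 0,"rz": 0,"gripper": -0.1},
    {"tx": 0.024,"ty": -0.095,"tz": 0,"rx": 0,"ry": 0,"rz": 0,"gripper": -0.1},
    {"tx": 0.024,"ty": -0.095,"tz": 0,"rx": 0,"ry": 0,"rz": 0,"gripper": -0.1},
    {"tx": 0.024,"ty": -0.095,"tz": 0,"rx": 0,"ry": 0,"rz": 0,"gripper": -0.1},
    {"tx": 0.024,"ty": -0.095,"tz": 0,"rx": 0,"ry": 0,"rz": 0,"gripper": -0.1},
    {"tx": 0.024,"ty": -0.095,"tz": 0,"rx": 0,"ry": 0,"rz": 0,"gripper": -0.1},
    {"tx": 0.024,"ty": -0.095,"tz": 0,"rx": 0,"ry": 0,"rz": 0,"gripper": -0.1},
    {"tx": 0.02,"ty": -0.077,"tz": 0,"rx": 0,"ry": 0,"rz": 0,"gripper": -0.1}
  ]
}}

```text
time_s: 33.48
ee_pos: [478.7, 260.8, 195.3]
ee_rot: [179.9, 0.2, 13.5]
force: [0.6, 0.3, -0.6]
gripper_width: 50.4
gripper_force: 0.0
```

Emit:
{"op": "send_rows", "data": {
  "motion": [
    {"tx": 0,"ty": 0,"tz": 0,"rx": 0,"ry": 0,"rz": -0.3,"gripper": -0.1},
    {"tx": 0,"ty": 0,"tz": 0,"rx": 0,"ry": 0,"rz": -0.32,"gripper": -0.1},
    {"tx": 0,"ty": 0,"tz": 0,"rx": 0,"ry": 0,"rz": -0.32,"gripper": -0.1},
    {"tx": 0,"ty": 0,"tz": 0,"rx": 0,"ry": 0,"rz": -0.32,"gripper": -0.1},
    {"tx": 0,"ty": 0,"tz": 0,"rx": 0,"ry": 0,"rz": -0.1,"gripper": -0.1},
    {"tx": 0,"ty": 0,"tz": 0,"rx": 0,"ry": 0,"rz": 0,"gripper": -0.1},
    {"tx": 0,"ty": 0,"tz": 0,"rx": 0,"ry": 0,"rz": 0,"gripper": -0.1}
  ]
}}

```text
time_s: 34.35
ee_pos: [479.5, 259.2, 196.3]
ee_rot: [-180.0, 0.1, 54.2]
force: [0.4, 0.3, 0.4]
gripper_width: 50.3
gripper_force: 0.0
```

```bash
python3 go.py 481.7 258.9 87 54.2; python3 - <<'E'
from h import *
f=env.grab_frame('top'); save(f,'f9.png',(335,180,435,270),6)
p=proj(f,[[471.9,-296.2,88]]);print(p)
q=p[0].round().astype(int); w=f['frame'][q[1]-10:q[1]+11,q[0]-12:q[0]+9].astype(int).sum(2)//3; print(w)
E
```

```text
t 34.35 total tx,ty,tz [0.0025 0.0041 0.2186] mm [  1.2   2.  109.3] rot [-0.001  0.003 -0.001] w 50.271892759664915
[[384.05543332 241.88138238]]
[[ 74  76  76  75  76  98 118 146 145 145 144 144 144 144 143 144 142 142
  132 120 122]
 [ 79  75  76  75  49  84  92 102 121 115 131 143 143 144 144 144 143 142
  134 121 118]
 [ 80  65  83  97 108 105 104 105 105 105 108 116 132 143 143 144 143 142
  136 124 107]
 [ 66  77 103 105 105 105 105 105 104 104 104 104 106 122 141 143 143 142
  140 127 113]
 [ 96  98  78  76 106 105 104 105 105 104 104 104 104 106 117 133 143 142
  142 130 120]
 [106  89  78  76 105 106 105 105 102 103 101 104 104 102 103 122 143 142
  142 133 121]
 [106 106 100  69 106 106 102 100  78  75  63  87  97  88  81 104 131 141
  141 136 125]
 [107 107 106 105 102  99  35  25  39  35  34  38  50  63  78  93 108 129
  142 139 125]
 [107 107 108 106  38  24  26  32  36  35  40  57  68  61  82 103 108 129
  142 142 128]
 [107 107 106 104  20  26  34  35  35  39  66 118 136 108  79 101 104 124
  141 141 132]
 [107 106 107  83  17  30  36  36  38  50  95 145 145 131  88  
[... 216 characters left out ...]
7  68  27  23  33  37  36  33  27  33  40  51  84 104 104 121
  139 142 141]
 [104 106 108 106  58  25  24  36  36  36  36  33  37  67  98 104 104 116
  135 143 141]
 [ 80  98 105 107 104  57  43  23  33  39  40  56  71  89 104 104 107 117
  136 143 141]
 [ 78  77  95 108 108 104  85  62  65  64  74  95 104 104 105 105 112 133
  144 143 142]
 [ 82  85 102 108 108 107 107 107 107 106 105 100  95  98 105 107 123 139
  143 144 142]
 [103 110 108 108 107 108 107 106 107 106 102  87  77  89 105 117 136 143
  143 144 142]
 [ 75 102 108 109 107 107 107 107 107 106 106  98  83  97 118 136 144 143
  143 144 142]
 [ 99  73 100 103 107 107 107 107 106 106 106 102 101 121 138 143 144 143
  143 144 143]]
```

The gear head's shaft tip is seen at (383.7,242.3) against (384.1,241.9) predicted, so it stands upright and in place. Now grip the chuck and return it.

Emit:
{"op": "send_rows", "data": {
  "motion": [
    {"tx": 0.0025,"ty": 0.003,"tz": 0.05,"rx": 0,"ry": 0,"rz": 0,"gripper": -0.1},
    {"tx": 0,"ty": 0,"tz": 0.05,"rx": 0,"ry": 0,"rz": 0,"gripper": -0.1},
    {"tx": 0,"ty": 0,"tz": 0.05,"rx": 0,"ry": 0,"rz": 0,"gripper": -0.1},
    {"tx": 0,"ty": 0,"tz": 0.03,"rx": 0,"ry": 0,"rz": 0,"gripper": -0.1},
    {"tx": 0,"ty": 0,"tz": 0.02,"rx": 0,"ry": 0,"rz": 0,"gripper": -0.1},
    {"tx": 0,"ty": 0,"tz": 0.012,"rx": 0,"ry": 0,"rz": 0,"gripper": -0.1},
    {"tx": 0,"ty": 0,"tz": 0,"rx": 0,"ry": 0,"rz": 0,"gripper": -0.1},
    {"tx": 0,"ty": 0,"tz": 0,"rx": 0,"ry": 0,"rz": 0,"gripper": -0.1}
  ]
}}

```text
time_s: 35.4
ee_pos: [482.3, 259.8, 91.8]
ee_rot: [180.0, -0.1, 54.2]
force: [-0.4, -0.2, 0.2]
gripper_width: 50.3
gripper_force: 0.0
```

Emit:
{"op": "send_rows", "data": {
  "motion": [
    {"tx": 0,"ty": 0,"tz": 0.008,"rx": 0,"ry": 0,"rz": 0,"gripper": -0.1},
    {"tx": 0,"ty": 0,"tz": 0.002,"rx": 0,"ry": 0,"rz": 0,"gripper": -0.1},
    {"tx": 0,"ty": 0,"tz": 0,"rx": 0,"ry": 0,"rz": 0,"gripper": 0.1},
    {"tx": 0,"ty": 0,"tz": 0,"rx": 0,"ry": 0,"rz": 0,"gripper": 0.4},
    {"tx": 0,"ty": 0,"tz": 0,"rx": 0,"ry": 0,"rz": 0,"gripper": 1},
    {"tx": 0,"ty": 0,"tz": 0,"rx": 0,"ry": 0,"rz": 0,"gripper": 1},
    {"tx": 0,"ty": 0,"tz": 0,"rx": 0,"ry": 0,"rz": 0,"gripper": 1}
  ],
  "grip_force": 40
}}

```text
time_s: 36.28
ee_pos: [482.0, 259.6, 86.3]
ee_rot: [180.0, -0.0, 54.2]
force: [-0.5, -1.0, -0.4]
gripper_width: 33.3
gripper_force: 40.0
```

Emit:
{"op": "send_rows", "data": {
  "motion": [
    {"tx": 0,"ty": 0,"tz": -0.01,"rx": 0,"ry": 0,"rz": 0,"gripper": 1},
    {"tx": 0,"ty": 0,"tz": -0.03,"rx": 0,"ry": 0,"rz": 0,"gripper": 1},
    {"tx": 0,"ty": 0,"tz": -0.05,"rx": 0,"ry": 0,"rz": 0,"gripper": 1},
    {"tx": 0,"ty": 0,"tz": -0.07,"rx": 0,"ry": 0,"rz": 0,"gripper": 1},
    {"tx": 0,"ty": 0,"tz": -0.07,"rx": 0,"ry": 0,"rz": 0,"gripper": 1},
    {"tx": 0,"ty": 0,"tz": -0.07,"rx": 0,"ry": 0,"rz": 0,"gripper": 1},
    {"tx": 0,"ty": 0,"tz": -0.04,"rx": 0,"ry": 0,"rz": 0,"gripper": 1},
    {"tx": 0,"ty": 0,"tz": 0,"rx": 0,"ry": 0,"rz": 0,"gripper": 1}
  ]
}}

```text
time_s: 37.28
ee_pos: [482.7, 260.1, 258.5]
ee_rot: [179.9, -0.2, 54.2]
force: [0.1, 0.2, -4.4]
gripper_width: 33.2
gripper_force: 40.0
```

```bash
python3 go.py 578.8 -14.2 87 54.2
```

```text
t 37.275 total tx,ty,tz [-0.3341  0.4759  0.3426] mm [-167.   238.   171.3] rot [ 0.004 -0.008  0.001] w 33.19924239746732
```

Emit:
{"op": "send_rows", "data": {
  "motion": [
    {"tx": -0.02,"ty": 0.03,"tz": 0,"rx": 0,"ry": 0,"rz": 0,"gripper": 1},
    {"tx": -0.042,"ty": 0.06,"tz": 0,"rx": 0,"ry": 0,"rz": 0,"gripper": 1},
    {"tx": -0.045,"ty": 0.065,"tz": 0,"rx": 0,"ry": 0,"rz": 0,"gripper": 1},
    {"tx": -0.045,"ty": 0.065,"tz": 0,"rx": 0,"ry": 0,"rz": 0,"gripper": 1},
    {"tx": -0.045,"ty": 0.065,"tz": 0,"rx": 0,"ry": 0,"rz": 0,"gripper": 1},
    {"tx": -0.045,"ty": 0.065,"tz": 0,"rx": 0,"ry": 0,"rz": 0,"gripper": 1},
    {"tx": -0.042,"ty": 0.06,"tz": 0,"rx": 0,"ry": 0,"rz": 0,"gripper": 1},
    {"tx": -0.03,"ty": 0.04,"tz": 0,"rx": 0,"ry": 0,"rz": 0,"gripper": 1},
    {"tx": -0.02,"ty": 0.026,"tz": 0,"rx": 0,"ry": 0,"rz": 0,"gripper": 1},
    {"tx": 0,"ty": 0,"tz": 0,"rx": 0,"ry": 0,"rz": 0,"gripper": 1},
    {"tx": 0,"ty": 0,"tz": 0,"rx": 0,"ry": 0,"rz": 0,"gripper": 1}
  ]
}}

```text
time_s: 38.65
ee_pos: [576.9, -14.4, 255.9]
ee_rot: [-179.9, -0.0, 54.2]
force: [0.2, 0.1, -3.5]
gripper_width: 33.4
gripper_force: 40.0
```

```bash
python3 go.py 578.8 -14.2 87 54.2
```

```text
t 38.65 total tx,ty,tz [0.0025 0.0034 0.3379] mm [  1.3   1.7 168.9] rot [-0.002 -0.     0.002] w 33.39476823208825
```

Emit:
{"op": "send_rows", "data": {
  "motion": [
    {"tx": 0,"ty": 0.001,"tz": 0.06,"rx": 0,"ry": 0,"rz": 0,"gripper": 1},
    {"tx": 0,"ty": 0,"tz": 0.06,"rx": 0,"ry": 0,"rz": 0,"gripper": 1},
    {"tx": 0,"ty": 0,"tz": 0.06,"rx": 0,"ry": 0,"rz": 0,"gripper": 1},
    {"tx": 0,"ty": 0,"tz": 0.06,"rx": 0,"ry": 0,"rz": 0,"gripper": 1},
    {"tx": 0,"ty": 0,"tz": 0.04,"rx": 0,"ry": 0,"rz": 0,"gripper": 1},
    {"tx": 0,"ty": 0,"tz": 0.025,"rx": 0,"ry": 0,"rz": 0,"gripper": 1},
    {"tx": 0,"ty": 0,"tz": 0.015,"rx": 0,"ry": 0,"rz": 0,"gripper": 1},
    {"tx": 0,"ty": 0,"tz": 0.01,"rx": 0,"ry": 0,"rz": 0,"gripper": 1},
    {"tx": 0,"ty": 0,"tz": 0,"rx": 0,"ry": 0,"rz": 0,"gripper": 1},
    {"tx": 0,"ty": 0,"tz": 0,"rx": 0,"ry": 0,"rz": 0,"gripper": 1}
  ]
}}

```text
time_s: 39.9
ee_pos: [578.2, -15.4, 91.8]
ee_rot: [179.9, -0.0, 54.2]
force: [0.8, 0.1, -3.4]
gripper_width: 33.6
gripper_force: 40.0
```

Emit:
{"op": "send_rows", "data": {
  "motion": [
    {"tx": 0,"ty": 0,"tz": 0.004,"rx": 0,"ry": 0,"rz": 0,"gripper": 1},
    {"tx": 0,"ty": 0,"tz": 0.004,"rx": 0,"ry": 0,"rz": 0,"gripper": 1},
    {"tx": 0,"ty": 0,"tz": 0,"rx": 0,"ry": 0,"rz": 0,"gripper": 1}
  ]
}}

```text
time_s: 40.28
ee_pos: [577.6, -15.4, 87.0]
ee_rot: [-180.0, 0.0, 54.2]
force: [0.5, 0.2, -3.3]
gripper_width: 33.1
gripper_force: 40.0
```

Emit:
{"op": "send_rows", "data": {
  "motion": [
    {"tx": 0,"ty": 0,"tz": 0.003,"rx": 0,"ry": 0,"rz": 0,"gripper": 1},
    {"tx": 0,"ty": 0,"tz": 0,"rx": 0,"ry": 0,"rz": 0,"gripper": 1}
  ]
}}

```text
time_s: 40.52
ee_pos: [578.0, -15.4, 86.3]
ee_rot: [180.0, -0.0, 54.2]
force: [-0.3, -1.0, 0.2]
gripper_width: 33.3
gripper_force: 40.0
```

Seated. Release and go for the round motor.

Emit:
{"op": "send_rows", "data": {
  "motion": [
    {"tx": 0,"ty": 0,"tz": 0,"rx": 0,"ry": 0,"rz": 0,"gripper": 0.1},
    {"tx": 0,"ty": 0,"tz": 0,"rx": 0,"ry": 0,"rz": 0,"gripper": -0.1},
    {"tx": 0,"ty": 0,"tz": 0,"rx": 0,"ry": 0,"rz": 0,"gripper": -0.1},
    {"tx": 0,"ty": 0,"tz": 0,"rx": 0,"ry": 0,"rz": 0,"gripper": -0.1},
    {"tx": 0,"ty": 0,"tz": -0.02,"rx": 0,"ry": 0,"rz": 0,"gripper": -0.1},
    {"tx": 0,"ty": 0,"tz": -0.05,"rx": 0,"ry": 0,"rz": 0,"gripper": -0.1},
    {"tx": 0,"ty": 0,"tz": -0.06,"rx": 0,"ry": 0,"rz": 0,"gripper": -0.1},
    {"tx": 0,"ty": 0,"tz": -0.06,"rx": 0,"ry": 0,"rz": 0,"gripper": -0.1},
    {"tx": 0,"ty": 0,"tz": -0.04,"rx": 0,"ry": 0,"rz": 0,"gripper": -0.1},
    {"tx": 0,"ty": 0,"tz": 0,"rx": 0,"ry": 0,"rz": 0,"gripper": -0.1}
  ]
}}

```text
time_s: 41.78
ee_pos: [579.0, -15.4, 203.0]
ee_rot: [179.8, -0.1, 54.2]
force: [-0.0, 0.1, 0.3]
gripper_width: 50.2
gripper_force: 0.0
```

```bash
python3 go.py 508 343.8 200 54.2
```

```text
t 41.775 total tx,ty,tz [ 0.4998 -0.5351  0.0052] mm [ 249.9 -267.6    2.6] rot [ 0.008 -0.005  0.001] w 50.192507085813
```

Emit:
{"op": "send_rows", "data": {
  "motion": [
    {"tx": 0.05,"ty": -0.055,"tz": 0,"rx": 0,"ry": 0,"rz": 0,"gripper": -0.1},
    {"tx": 0.066,"ty": -0.07,"tz": 0,"rx": 0,"ry": 0,"rz": 0,"gripper": -0.1},
    {"tx": 0.066,"ty": -0.07,"tz": 0,"rx": 0,"ry": 0,"rz": 0,"gripper": -0.1},
    {"tx": 0.066,"ty": -0.07,"tz": 0,"rx": 0,"ry": 0,"rz": 0,"gripper": -0.1},
    {"tx": 0.066,"ty": -0.07,"tz": 0,"rx": 0,"ry": 0,"rz": 0,"gripper": -0.1},
    {"tx": 0.066,"ty": -0.07,"tz": 0,"rx": 0,"ry": 0,"rz": 0,"gripper": -0.1},
    {"tx": 0.066,"ty": -0.07,"tz": 0,"rx": 0,"ry": 0,"rz": 0,"gripper": -0.1},
    {"tx": 0.054,"ty": -0.06,"tz": 0,"rx": 0,"ry": 0,"rz": 0,"gripper": -0.1},
    {"tx": 0,"ty": 0,"tz": 0,"rx": 0,"ry": 0,"rz": 0.25,"gripper": -0.1},
    {"tx": 0,"ty": 0,"tz": 0,"rx": 0,"ry": 0,"rz": 0.25,"gripper": -0.1},
    {"tx": 0,"ty": 0,"tz": 0,"rx": 0,"ry": 0,"rz": 0.25,"gripper": -0.1},
    {"tx": 0,"ty": 0,"tz": 0,"rx": 0,"ry": 0,"rz": 0.25,"gripper": -0.1}
  ]
}}

```text
time_s: 43.28
ee_pos: [506.3, 343.6, 199.4]
ee_rot: [180.0, 0.1, 24.0]
force: [0.1, 0.2, 0.8]
gripper_width: 50.2
gripper_force: 0.0
```

Emit:
{"op": "send_rows", "data": {
  "motion": [
    {"tx": 0,"ty": 0,"tz": 0,"rx": 0,"ry": 0,"rz": 0,"gripper": -0.1},
    {"tx": 0,"ty": 0,"tz": 0,"rx": 0,"ry": 0,"rz": 0,"gripper": -0.1}
  ]
}}

```text
time_s: 43.52
ee_pos: [506.6, 343.7, 200.1]
ee_rot: [180.0, 0.1, 24.3]
force: [-0.2, 0.5, -0.1]
gripper_width: 49.7
gripper_force: 0.0
```

```bash
python3 go.py 508 343.8 85 24.2
```

```text
t 43.525 total tx,ty,tz [0.0028 0.0008 0.2303] mm [  1.4   0.4 115.1] rot [0.001 0.002 0.004] w 49.7476305435715
```

Emit:
{"op": "send_rows", "data": {
  "motion": [
    {"tx": 0.001,"ty": 0,"tz": 0.05,"rx": 0,"ry": 0,"rz": 0,"gripper": -0.1},
    {"tx": 0,"ty": 0,"tz": 0.05,"rx": 0,"ry": 0,"rz": 0,"gripper": -0.1},
    {"tx": 0,"ty": 0,"tz": 0.05,"rx": 0,"ry": 0,"rz": 0,"gripper": -0.1},
    {"tx": 0,"ty": 0,"tz": 0.03,"rx": 0,"ry": 0,"rz": 0,"gripper": -0.1},
    {"tx": 0,"ty": 0,"tz": 0.02,"rx": 0,"ry": 0,"rz": 0,"gripper": -0.1},
    {"tx": 0,"ty": 0,"tz": 0.015,"rx": 0,"ry": 0,"rz": 0,"gripper": 0},
    {"tx": 0,"ty": 0,"tz": 0,"rx": 0,"ry": 0,"rz": 0,"gripper": 0},
    {"tx": 0,"ty": 0,"tz": 0,"rx": 0,"ry": 0,"rz": 0,"gripper": 0}
  ]
}}

```text
time_s: 44.52
ee_pos: [507.8, 344.4, 93.9]
ee_rot: [-180.0, -0.1, 24.2]
force: [0.0, 0.2, -0.0]
gripper_width: 45.6
gripper_force: 0.0
```

Emit:
{"op": "send_rows", "data": {
  "motion": [
    {"tx": 0,"ty": 0,"tz": 0.01,"rx": 0,"ry": 0,"rz": 0,"gripper": 0},
    {"tx": 0,"ty": 0,"tz": 0.007,"rx": 0,"ry": 0,"rz": 0,"gripper": 0},
    {"tx": 0,"ty": 0,"tz": 0,"rx": 0,"ry": 0,"rz": 0,"gripper": 0.1},
    {"tx": 0,"ty": 0,"tz": 0,"rx": 0,"ry": 0,"rz": 0,"gripper": 0.6},
    {"tx": 0,"ty": 0,"tz": 0,"rx": 0,"ry": 0,"rz": 0,"gripper": 1},
    {"tx": 0,"ty": 0,"tz": 0,"rx": 0,"ry": 0,"rz": 0,"gripper": 1},
    {"tx": 0,"ty": 0,"tz": 0,"rx": 0,"ry": 0,"rz": 0,"gripper": 1},
    {"tx": 0,"ty": 0,"tz": 0,"rx": 0,"ry": 0,"rz": 0,"gripper": 1}
  ]
}}

```text
time_s: 45.52
ee_pos: [507.5, 344.0, 84.8]
ee_rot: [180.0, -0.0, 24.2]
force: [-0.2, -0.7, 0.9]
gripper_width: 23.0
gripper_force: 40.0
```

Emit:
{"op": "send_rows", "data": {
  "motion": [
    {"tx": 0,"ty": 0,"tz": -0.01,"rx": 0,"ry": 0,"rz": 0,"gripper": 1},
    {"tx": 0,"ty": 0,"tz": -0.03,"rx": 0,"ry": 0,"rz": 0,"gripper": 1},
    {"tx": 0,"ty": 0,"tz": -0.05,"rx": 0,"ry": 0,"rz": 0,"gripper": 1},
    {"tx": 0,"ty": 0,"tz": -0.07,"rx": 0,"ry": 0,"rz": 0,"gripper": 1},
    {"tx": 0,"ty": 0,"tz": -0.07,"rx": 0,"ry": 0,"rz": 0,"gripper": 1},
    {"tx": 0,"ty": 0,"tz": -0.07,"rx": 0,"ry": 0,"rz": 0,"gripper": 1},
    {"tx": 0,"ty": 0,"tz": -0.07,"rx": 0,"ry": 0,"rz": 0,"gripper": 1},
    {"tx": 0,"ty": 0,"tz": -0.04,"rx": 0,"ry": 0,"rz": 0,"gripper": 1},
    {"tx": 0,"ty": 0,"tz": 0,"rx": 0,"ry": 0,"rz": 0,"gripper": 1}
  ]
}}

```text
time_s: 46.65
ee_pos: [507.9, 344.6, 292.0]
ee_rot: [-180.0, -0.3, 24.2]
force: [-0.0, -0.0, -5.2]
gripper_width: 23.2
gripper_force: 40.0
```

```bash
python3 go.py 503.5 -67.7 85 24.2
```

```text
t 46.65 total tx,ty,tz [-0.3484  0.7487  0.4119] mm [-174.2  374.3  206. ] rot [-0.001 -0.009  0.001] w 23.18321355495751
```

Emit:
{"op": "send_rows", "data": {
  "motion": [
    {"tx": -0.015,"ty": 0.033,"tz": 0,"rx": 0,"ry": 0,"rz": 0,"gripper": 1},
    {"tx": -0.03,"ty": 0.06,"tz": 0,"rx": 0,"ry": 0,"rz": 0,"gripper": 1},
    {"tx": -0.037,"ty": 0.08,"tz": 0,"rx": 0,"ry": 0,"rz": 0,"gripper": 1},
    {"tx": -0.037,"ty": 0.08,"tz": 0,"rx": 0,"ry": 0,"rz": 0,"gripper": 1},
    {"tx": -0.037,"ty": 0.08,"tz": 0,"rx": 0,"ry": 0,"rz": 0,"gripper": 1},
    {"tx": -0.037,"ty": 0.08,"tz": 0,"rx": 0,"ry": 0,"rz": 0,"gripper": 1},
    {"tx": -0.037,"ty": 0.08,"tz": 0,"rx": 0,"ry": 0,"rz": 0,"gripper": 1},
    {"tx": -0.037,"ty": 0.08,"tz": 0,"rx": 0,"ry": 0,"rz": 0,"gripper": 1},
    {"tx": -0.035,"ty": 0.076,"tz": 0,"rx": 0,"ry": 0,"rz": 0,"gripper": 1},
    {"tx": -0.028,"ty": 0.06,"tz": 0,"rx": 0,"ry": 0,"rz": 0,"gripper": 1},
    {"tx": -0.018,"ty": 0.04,"tz": 0,"rx": 0,"ry": 0,"rz": 0,"gripper": 1},
    {"tx": 0,"ty": 0,"tz": 0,"rx": 0,"ry": 0,"rz": 0,"gripper": 1}
  ]
}}

```text
time_s: 48.15
ee_pos: [500.6, -70.8, 288.4]
ee_rot: [-179.9, 0.2, 24.0]
force: [0.2, 0.8, -4.7]
gripper_width: 23.3
gripper_force: 40.0
```

Emit:
{"op": "send_rows", "data": {
  "motion": [
    {"tx": 0,"ty": 0,"tz": 0.06,"rx": 0,"ry": 0,"rz": 0,"gripper": 1},
    {"tx": 0,"ty": 0,"tz": 0.03,"rx": 0,"ry": 0,"rz": 0,"gripper": 1},
    {"tx": 0,"ty": 0,"tz": 0,"rx": 0,"ry": 0,"rz": 0,"gripper": 1}
  ]
}}

```text
time_s: 48.52
ee_pos: [501.0, -68.3, 243.3]
ee_rot: [-179.9, 0.2, 24.3]
force: [-0.2, 0.8, -4.9]
gripper_width: 22.8
gripper_force: 40.0
```

```bash
python3 go.py 503.5 -67.7 85 24.2
```

```text
t 48.525 total tx,ty,tz [0.0062 0.0017 0.3166] mm [  3.1   0.8 158.3] rot [-0.004  0.006  0.002] w 22.817121844302825
```

Emit:
{"op": "send_rows", "data": {
  "motion": [
    {"tx": 0.003,"ty": 0,"tz": 0.05,"rx": 0,"ry": 0,"rz": 0,"gripper": 1},
    {"tx": 0,"ty": 0,"tz": 0.06,"rx": 0,"ry": 0,"rz": 0,"gripper": 1},
    {"tx": 0,"ty": 0,"tz": 0.06,"rx": 0,"ry": 0,"rz": 0,"gripper": 1},
    {"tx": 0,"ty": 0,"tz": 0.05,"rx": 0,"ry": 0,"rz": 0,"gripper": 1},
    {"tx": 0,"ty": 0,"tz": 0.04,"rx": 0,"ry": 0,"rz": 0,"gripper": 1},
    {"tx": 0,"ty": 0,"tz": 0.025,"rx": 0,"ry": 0,"rz": 0,"gripper": 1},
    {"tx": 0,"ty": 0,"tz": 0.015,"rx": 0,"ry": 0,"rz": 0,"gripper": 1},
    {"tx": 0,"ty": 0,"tz": 0.005,"rx": 0,"ry": 0,"rz": 0,"gripper": 1},
    {"tx": 0,"ty": 0,"tz": 0,"rx": 0,"ry": 0,"rz": 0,"gripper": 1},
    {"tx": 0,"ty": 0,"tz": 0,"rx": 0,"ry": 0,"rz": 0,"gripper": 1}
  ]
}}

```text
time_s: 49.78
ee_pos: [504.2, -68.3, 92.8]
ee_rot: [180.0, -0.1, 24.2]
force: [0.8, 0.7, -4.6]
gripper_width: 23.1
gripper_force: 40.0
```

Emit:
{"op": "send_rows", "data": {
  "motion": [
    {"tx": 0,"ty": 0,"tz": 0.007,"rx": 0,"ry": 0,"rz": 0,"gripper": 1},
    {"tx": 0,"ty": 0,"tz": 0.005,"rx": 0,"ry": 0,"rz": 0,"gripper": 1},
    {"tx": 0,"ty": 0,"tz": 0,"rx": 0,"ry": 0,"rz": 0,"gripper": 1}
  ]
}}

```text
time_s: 50.15
ee_pos: [503.4, -68.2, 85.9]
ee_rot: [-180.0, 0.0, 24.2]
force: [-0.0, 0.9, -5.1]
gripper_width: 23.2
gripper_force: 40.0
```

Emit:
{"op": "send_rows", "data": {
  "motion": [
    {"tx": 0,"ty": 0,"tz": 0.003,"rx": 0,"ry": 0,"rz": 0,"gripper": 1},
    {"tx": 0,"ty": 0,"tz": 0,"rx": 0,"ry": 0,"rz": 0,"gripper": 1}
  ]
}}

```text
time_s: 50.4
ee_pos: [503.9, -68.3, 84.8]
ee_rot: [180.0, -0.0, 24.2]
force: [-0.1, -0.8, -4.1]
gripper_width: 22.9
gripper_force: 40.0
```

Emit:
{"op": "send_rows", "data": {
  "motion": [
    {"tx": 0,"ty": 0,"tz": 0.002,"rx": 0,"ry": 0,"rz": 0,"gripper": 1},
    {"tx": 0,"ty": 0,"tz": 0,"rx": 0,"ry": 0,"rz": 0,"gripper": 1}
  ]
}}

```text
time_s: 50.65
ee_pos: [504.3, -68.4, 84.7]
ee_rot: [179.9, -0.1, 24.2]
force: [-0.8, 0.1, 4.6]
gripper_width: 23.0
gripper_force: 40.0
```

Seated. Release, rise, retreat.

Emit:
{"op": "send_rows", "data": {
  "motion": [
    {"tx": 0,"ty": 0,"tz": 0,"rx": 0,"ry": 0,"rz": 0,"gripper": 0.3},
    {"tx": 0,"ty": 0,"tz": 0,"rx": 0,"ry": 0,"rz": 0,"gripper": 0},
    {"tx": 0,"ty": 0,"tz": 0,"rx": 0,"ry": 0,"rz": 0,"gripper": 0},
    {"tx": 0,"ty": 0,"tz": 0,"rx": 0,"ry": 0,"rz": 0,"gripper": 0},
    {"tx": 0,"ty": 0,"tz": -0.02,"rx": 0,"ry": 0,"rz": 0,"gripper": 0},
    {"tx": 0,"ty": 0,"tz": -0.05,"rx": 0,"ry": 0,"rz": 0,"gripper": 0},
    {"tx": 0,"ty": 0,"tz": -0.06,"rx": 0,"ry": 0,"rz": 0,"gripper": 0},
    {"tx": 0,"ty": 0,"tz": -0.06,"rx": 0,"ry": 0,"rz": 0,"gripper": 0},
    {"tx": 0,"ty": 0,"tz": -0.06,"rx": 0,"ry": 0,"rz": 0,"gripper": 0},
    {"tx": 0,"ty": 0,"tz": -0.04,"rx": 0,"ry": 0,"rz": 0,"gripper": 0},
    {"tx": 0,"ty": 0,"tz": 0,"rx": 0,"ry": 0,"rz": 0,"gripper": 0}
  ]
}}

```text
time_s: 52.02
ee_pos: [504.8, -68.4, 230.8]
ee_rot: [179.9, -0.2, 24.2]
force: [-0.3, 0.0, 0.1]
gripper_width: 46.0
gripper_force: 0.0
```

Emit:
{"op": "send_rows", "data": {
  "motion": [
    {"tx": -0.05,"ty": -0.06,"tz": 0,"rx": 0,"ry": 0,"rz": 0,"gripper": 0},
    {"tx": -0.05,"ty": -0.08,"tz": 0,"rx": 0,"ry": 0,"rz": 0,"gripper": 0},
    {"tx": -0.04,"ty": -0.09,"tz": 0,"rx": 0,"ry": 0,"rz": 0,"gripper": 0},
    {"tx": 0,"ty": -0.1,"tz": 0,"rx": 0,"ry": 0,"rz": 0,"gripper": 0},
    {"tx": 0,"ty": -0.1,"tz": 0,"rx": 0,"ry": 0,"rz": 0,"gripper": 0},
    {"tx": 0,"ty": -0.1,"tz": 0,"rx": 0,"ry": 0,"rz": 0,"gripper": 0},
    {"tx": 0,"ty": -0.1,"tz": 0,"rx": 0,"ry": 0,"rz": 0,"gripper": 0},
    {"tx": 0,"ty": -0.08,"tz": 0,"rx": 0,"ry": 0,"rz": 0,"gripper": 0},
    {"tx": 0,"ty": 0,"tz": 0,"rx": 0,"ry": 0,"rz": 0,"gripper": 0},
    {"tx": 0,"ty": 0,"tz": 0,"rx": 0,"ry": 0,"rz": 0,"gripper": 0}
  ]
}}

```text
time_s: 53.28
ee_pos: [293.9, 226.1, 228.1]
ee_rot: [179.9, 0.1, 24.2]
force: [-0.0, -0.1, 0.8]
gripper_width: 45.6
gripper_force: 0.0
```

```bash
python3 -c "
from h import *
f=env.grab_frame('top');g=env.grab_frame('scene')
a=cv2.resize(f['frame'][160:290,210:410,::-1],(400,260));b=cv2.resize(g['frame'][60:310,50:300,::-1],(400,400));a2=cv2.resize(f['frame'][180:250,240:310,::-1],(300,300))
c=np.zeros((570,800,3),np.uint8);c[:260,:400]=a;c[:400,400:]=b;c[270:,:300]=a2;cv2.imwrite('pics/a10.png',c);print(env.state()['ee_pos'],(proj(f,[[578.2,-14,162],[503.9,-67.6,162]])-[240,180])*300/70)"
```

```text
[294.42129872 225.83174611 228.38963041] [[130.94111645  42.5822562 ]
 [229.02693859 184.33570552]]
```

View pics/a10.png

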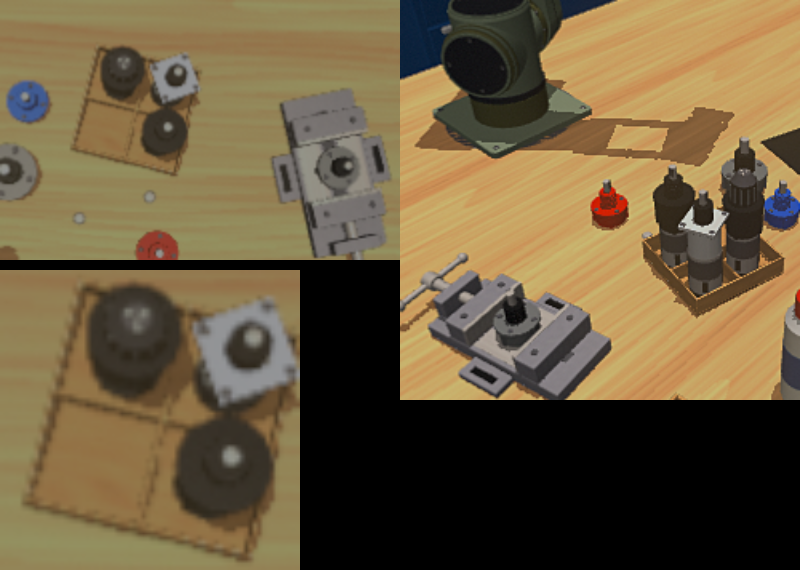

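The final picture shows the chuck tip at (136,315) and the round tip at (231,456) in the lower-left crop, both in their cells and matching prediction. The gear head is upright between the jaws at (340,166), and the gripper is clear.

```bash
python3 -c "
from h import *
print(env.job_done())"
```

```text
the job is handed in; nothing more can be done
None
```

The gear head stands shaft up on the vise bed midway between the jaws, both gearmotors are back upright in their own cells, and the job is handed in; I saw no judging result.

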